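# Fit the missing drying peg and hang the sample jars to dry

### The job

One drying station has lost its peg: take the loose steel peg from the white storage block, start it straight in the thread at the bottom of the deep well and screw it in clockwise until its collar sits on the grey deck, without forcing it or letting it lean. Then set every washed sample jar that is there upside down over a peg, one jar to a peg, rim flat on the deck, with one of the jars on the peg you have just fitted. Leave the bottle, the tin and the screwdriver alone.

Things in the scene. Friction and masses are not known exactly. Their poses are not given: they have to be found in the camera images.
- peg: loose steel peg, 147 mm long, about 120 g. Origin at the middle of its foot, z towards the head. Foot 7 mm wide at the end, 13 mm from 12 to 28 mm up, widening to a 23 mm guide from 34 to 77; collar 34 mm wide from 77 to 81; 13 mm shank to 122; square head to 147. Starts hanging in the storage block, foot 5 mm above the bench. Home: collar on the deck, foot 77 mm below the well mouth
- peg_head (a point): middle of the peg's square head, 135 mm above the foot: 14 x 14 mm, 25 mm high, flat faces across the peg's x and y axes
- peg_pin (a point): the peg's thread: a round cross pin 4 mm thick, 22 mm from tip to tip along the peg's x axis, 14 mm above the foot; it rides in the two grooves of the well's thread
- well_mouth (a point): station without a peg: grey fixed 84 x 84 mm block like the others; this point is the centre of the well's mouth in its flat top (the deck), 85 mm above the bench, z up. The well is a round bore 26 mm wide, 80 mm deep
- well_thread (a point): top of the thread, on the well's axis, 51 mm below the mouth: right-handed, two-start, 18 mm a turn, core 16 mm wide, grooves 6 mm high. Lowered straight, the peg rests with its pin on the thread 5 to 14 mm short of home, whatever its yaw. Turned clockwise from above (yaw decreasing) it goes down to home in 100 to 280 degrees. It does not turn or back out when let go, so the grip may be changed
- stand_a_deck (a point): drying station with its peg fitted: grey fixed 84 x 84 mm block; this point is the centre of its flat top (the deck), 85 mm above the bench, z up. Its peg stands here and rises 70 mm above the deck: 34 mm wide collar 4 mm high, 13 mm shank, 14 mm square head over the top 25 mm
- stand_b_deck (a point): drying station with its peg fitted: grey fixed 84 x 84 mm block; this point is the centre of its flat top (the deck), 85 mm above the bench, z up. Its peg stands here and rises 70 mm above the deck: 34 mm wide collar 4 mm high, 13 mm shank, 14 mm square head over the top 25 mm
- holder: white storage block, fixed, 56 x 56 mm, 82 mm high, with a 26 mm hole in which the loose peg hangs at the start; origin at the centre of its underside
- jar0: white square jar, 46 x 46 mm outside, 40 x 40 inside, 90 long, base 4 thick, about 70 g, grey band near the mouth; two or three are present (None = absent). Origin at its centre; x axis from the open mouth (x = -45 mm) to the closed base (+45). Starts lying flat, mouth roughly towards the robot. Upside down on a peg, x points up, rim on the deck, origin 45 mm above the deck
- jar1: white square jar, 46 x 46 mm outside, 40 x 40 inside, 90 long, base 4 thick, about 70 g, grey band near the mouth; two or three are present (None = absent). Origin at its centre; x axis from the open mouth (x = -45 mm) to the closed base (+45). Starts lying flat, mouth roughly towards the robot. Upside down on a peg, x points up, rim on the deck, origin 45 mm above the deck
- jar2: white square jar, 46 x 46 mm outside, 40 x 40 inside, 90 long, base 4 thick, about 70 g, grey band near the mouth; two or three are present (None = absent). Origin at its centre; x axis from the open mouth (x = -45 mm) to the closed base (+45). Starts lying flat, mouth roughly towards the robot. Upside down on a peg, x points up, rim on the deck, origin 45 mm above the deck
- bottle: closed amber glass jar, 52 mm diameter, 110 mm high, origin under its centre, not part of the job; leave it alone
- tin: closed pale round tin, 60 mm diameter, 50 mm high, origin under its centre, not part of the job; leave it alone
- screwdriver: orange-handled screwdriver, 160 mm long, not part of the job; leave it alone
- well: the block of the station without a peg, fixed: origin at the centre of its underside, 85 mm below the well mouth
Things that resemble listed ones, but are neither listed nor needed, are in the scene too. Leave any purple look-alike of the jar1 alone.

How it is judged:
On the way, in this order (a step that is already met when the one before it is completed fails the run):
1. the peg stands upright in the well, its pin on the thread (z of peg in the frame of well_mouth below -0.06 m and horizontal distance between peg and well_mouth below 0.005 m and angle between peg's own z axis and vertical below 0.1 rad), for 0.2 s.
2. the peg is screwed home, its collar on the deck (z of peg in the frame of well_mouth below -0.0752 m and horizontal distance between peg and well_mouth below 0.004 m and angle between peg's own z axis and vertical below 0.06 rad), for 0.2 s.
At the end, for the whole second after the job is handed in: Peg home: foot 75.2 mm or more below the well mouth, within 4 mm of its axis, within 3.4 degrees of upright. Each jar present: upside down within 6 degrees, within 12 mm of a deck's centre, centre 40 to 52 mm above that deck, at rest; one of them on the new peg (all of step 2 and angle between each of jar0, jar1, jar2's own x axis and vertical below 0.1 rad and ((horizontal distance between jar0 and well_mouth below 0.012 m and distance between jar0 and well_mouth below 0.052 m and z of jar0 in the frame of well_mouth above 0.04 m) or (horizontal distance between jar0 and stand_a_deck below 0.012 m and distance between jar0 and stand_a_deck below 0.052 m and z of jar0 in the frame of stand_a_deck above 0.04 m) or (horizontal distance between jar0 and stand_b_deck below 0.012 m and distance between jar0 and stand_b_deck below 0.052 m and z of jar0 in the frame of stand_b_deck above 0.04 m)) and linear speed of each of jar0, jar1, jar2 below 0.02 m/s and ((horizontal distance between jar1 and well_mouth below 0.012 m and distance between jar1 and well_mouth below 0.052 m and z of jar1 in the frame of well_mouth above 0.04 m) or (horizontal distance between jar1 and stand_a_deck below 0.012 m and distance between jar1 and stand_a_deck below 0.052 m and z of jar1 in the frame of stand_a_deck above 0.04 m) or (horizontal distance between jar1 and stand_b_deck below 0.012 m and distance between jar1 and stand_b_deck below 0.052 m and z of jar1 in the frame of stand_b_deck above 0.04 m)) and ((horizontal distance between jar2 and well_mouth below 0.012 m and distance between jar2 and well_mouth below 0.052 m and z of jar2 in the frame of well_mouth above 0.04 m) or (horizontal distance between jar2 and stand_a_deck below 0.012 m and distance between jar2 and stand_a_deck below 0.052 m and z of jar2 in the frame of stand_a_deck above 0.04 m) or (horizontal distance between jar2 and stand_b_deck below 0.012 m and distance between jar2 and stand_b_deck below 0.052 m and z of jar2 in the frame of stand_b_deck above 0.04 m)) and ((horizontal distance between jar0 and well_mouth below 0.012 m and distance between jar0 and well_mouth below 0.052 m and z of jar0 in the frame of well_mouth above 0.04 m) or (horizontal distance between jar1 and well_mouth below 0.012 m and distance between jar1 and well_mouth below 0.052 m and z of jar1 in the frame of well_mouth above 0.04 m) or (horizontal distance between jar2 and well_mouth below 0.012 m and distance between jar2 and well_mouth below 0.052 m and z of jar2 in the frame of well_mouth above 0.04 m))); the robot touches nothing.
It fails at once if the peg leans more than 9 degrees in the well's thread (cross-threading) (z of peg in the frame of well_mouth below -0.05 m and horizontal distance between peg and well_mouth below 0.02 m and angle between peg's own z axis and vertical above 0.157 rad).
It fails at once if the peg is forced in its well with more than 60 N before it is home (contact force between peg and well above 60 N and z of peg in the frame of well_mouth above -0.0745 m).
It fails at once if the bottle is displaced by more than 30 mm (distance of bottle from where it was at the start of the episode above 0.03 m).
It fails at once if the tin is displaced by more than 30 mm (distance of tin from where it was at the start of the episode above 0.03 m).
It fails at once if the screwdriver is displaced by more than 30 mm (distance of screwdriver from where it was at the start of the episode above 0.03 m).
Of jar0, jar1, jar2 only 2 to 3 are there at a start; the rules pass over those that are not, and their reading is None.
At some moment in a run one of jar0, jar1, jar2 may be knocked a few centimetres aside while the robot is not near it.
It also fails if it takes over 210 s, if anything falls off the work surface, if the arm or the gripper's body presses on something with over 40 N, if the wrist force passes 120 N, or if a joint passes its speed limit or range.

### The arm

A 6-joint arm with a two-finger parallel gripper is mounted at the origin on the work surface. World frame = base frame: x ahead of the robot, y to its left, z up, the work surface at z = 0. Lengths are in m, angles in rad, forces in N, time in s.
With the tool pointing down it reaches from about 0.425 to 0.95 m from the base axis. Payload 3.5 kg.
Tool frame: the origin (TCP) lies at the very end of the fingers, on their centre line; the grasp point (between the pads) lies ctrl.grip_point_offset behind it (ctrl.grip_point_offset is the distance from the TCP to the grasp point, in m); z points along the fingers, y is the direction in which the jaws open and shut (so a half turn about z gives the same grasp; the last joint's range is limited). The gripper opens to 85 mm and grips with 20 to 120 N. Pads are 22 mm wide; open, the fingers measure 114 mm over their backs; the gripper's body (76 mm by 85 mm) begins 54 mm behind the grasp point. The pads swing forward as they close: fully open they stand 13 mm farther back than shut.
Start: joints at [0.991, 0.286, 1.577, -0, 1.279, -0.15], TCP at [0.281, 0.614, 0.206] pointing down, gripper open.
Joint ranges: [-2.77, 2.77], [-0.9, 2.22], [0.21, 2.48], [-1.53, 4.67], [0.24, 2.81], [-2.84, 2.84]. Speed limits (rad/s): [2.79, 2.79, 3.14, 3.14, 3.14, 3.14].

### API

Orientations are given as a unit quaternion [x, y, z, w].
In Python, from plant import telemetry, imaging, ticket, finder, ctrl gives the robot as it stands. The module is installed in compiled form; this text tells all that it offers.
- The arm moves only by the shell command python3 -m crank 'ROWS' [FORCE]. ROWS is JSON, a list of rows, each a list of 7 numbers: the shift along the tool's x, y, z scaled (see below), then the turn, a rotation vector about the tool's x, y, z scaled (see below), then the opening, from 0 (shut) to 1 (fully open). A call has 1 to 12 rows; each row is the pose to reach, as a shift and turn from the pose commanded when the call began, along the tool's axes at that moment; what a row does not reach only later rows make up. The controller multiplies each number of a shift by 0.15 m and each number of a turn by 90 degrees. A row lasts 1/10 s, in which the tool goes at most 50 mm and 8.59 degrees, less where a joint would pass 70% of its speed; a pose out of reach is approached as far as the arm can. A call with a number of a shift or a turn outside -1 to 1 is refused whole. A call with a gripper value outside its range is refused whole. The fingers move at their own pace and stop on an object; FORCE is the grip in N (left out, the last holds). Time passes only in rows, so rows that repeat a pose let the fingers close. It gives the time, the measured TCP pose, the force and the opening at its end, in the units of the state.
- telemetry.get_state(): the state, without advancing time (a new reading comes with each control period).
- imaging.read_camera(name): name is "side" or "top"; returns a dict with "pixels" (384x512x3 uint8, red, green, blue), "vfov" (degrees; the focal length in pixels is half the picture's height over the tangent of half this angle, whatever the lens; pixels are square), "cx", "cy" (the principal point, pixels), "rvec" (rotation vector, rad) and "tvec" (3), from world to camera coordinates, as OpenCV has them. Camera axes: x right, y down, z forward; pixel columns grow to the right and rows downward; lengths in m; the calibration is good to about 2 mm. A picture is of the moment at which its call begins. There is no depth.
- ticket.sign_off(): hands the job in, once; it reports no verdict.
Trained networks look in a picture, given as the dict that the camera call returned (one of the last four; its "shot" number tells which), for a name from the list of things; names that differ only in an ending like _2 or _b are one class to them, and where a whole thing is asked for, a point or a joint stands for the part that bears it (a point fixed in the world has none). Each returns a list of dicts, best first, with "confidence" (0 to 1); they miss things now and then, are a little off and sometimes report something else, mostly with a low value. They report only what shows in the picture. A call takes as long as a camera call. They do not tell look-alikes from the thing itself.
- finder.masks_of(label, picture): "pixels" (384x512 bool, what is visible of it) and "extent" ([left, top, right, bottom] in pixels, round what is visible of it).
- finder.pinpoint(label, picture): "location" ([row, column] in pixels: a listed point, or the origin of a listed thing).
The state is a dict: "time": time; "qpos": joint angles; "dq": joint speeds; "joint_efforts": joint torques, N m; "eef_pos": TCP position; "tcp_rot": TCP orientation; "contact_force": force on the tool from outside, world axes, zero at the start; "wrist_torque": the same for the moment, N m; "opening": opening from 0.0 (shut) to 1.0 (fully open).
Only numpy, scipy, OpenCV 4.12 (cv2) and the standard library are available. Lean on these libraries where they do the work, as an engineer would, in place of code of your own. Each camera call takes 0.05 s, during which the arm holds its last target.

## Working session

There is one attempt and no reset: what is moved stays moved. The work goes in short steps, Python scripts to look and compute and a shell command to move; the robot and the scene stay as the last step left them, time stands still between calls to the robot, and variables do not carry over. Pictures are saved under pics/ and viewed, and the job is handed in when it is done.

```bash
mkdir -p pics; ls; cat > h.py <<'E'
import numpy as np, cv2
from scipy.spatial.transform import Rotation as R
from plant import telemetry, imaging, ticket, finder, ctrl
def cam(n):
    return imaging.read_camera(n)
def K(p):
    h,w=p['pixels'].shape[:2]; f=h/2/np.tan(np.radians(p['vfov'])/2)
    return np.array([[f,0,p['cx']],[0,f,p['cy']],[0,0,1.]])
def save(p,name,scale=1,box=None):
    im=p['pixels'][:,:,::-1]
    if box: im=im[box[1]:box[3],box[0]:box[2]]
    if scale!=1: im=cv2.resize(im,None,fx=scale,fy=scale,interpolation=cv2.INTER_CUBIC)
    cv2.imwrite('pics/'+name,im)
def proj(p,X):
    r,_=cv2.projectPoints(np.atleast_2d(np.array(X,float)),np.array(p['rvec'],float),np.array(p['tvec'],float),K(p),None)
    return r.reshape(-1,2)   # col,row
def ray(p,uv):
    Rm=R.from_rotvec(np.array(p['rvec'],float).ravel()).as_matrix(); t=np.array(p['tvec'],float).ravel()
    d=Rm.T@np.linalg.inv(K(p))@np.array([uv[0],uv[1],1.]); return -Rm.T@t, d/np.linalg.norm(d)
def onz(p,uv,z):
    o,d=ray(p,uv); return o+d*(z-o[2])/d[2]
def tri(p1,uv1,p2,uv2):
    o1,d1=ray(p1,uv1);o2,d2=ray(p2,uv2)
    A=np.stack([d1,-d2],1); s,_,_,_=np.linalg.lstsq(A,o2-o1,rcond=None)
    a,b=o1+s[0]*d1,o2+s[1]*d2; return (a+b)/2, np.linalg.norm(a-b)
def st(): return telemetry.get_state()
def rel(pos,rot,st_=None):
    """rows numbers (scaled) from current pose to pos, rot(Rotation)"""
    s=st_ or st(); R0=R.from_quat(s['tcp_rot'])
    d=R0.inv().apply(np.array(pos)-np.array(s['eef_pos']))/0.15
    w=(R0.inv()*rot).as_rotvec()/(np.pi/2)
    return np.round(d,4),np.round(w,4)
def down(yaw):
    # tool z down, tool y axis at given yaw in world xy
    y=np.array([np.cos(yaw),np.sin(yaw),0]);z=np.array([0,0,-1.]);x=np.cross(y,z)
    return R.from_matrix(np.stack([x,y,z],1))
E
python3 - <<'E'
from h import *
for n in('side','top'):
    p=cam(n); save(p,n+'0.png',1.5); print(n,p['vfov'],p['cx'],p['cy'],ray(p,(256,192)))
    for l in ['peg','peg_head','peg_pin','well_mouth','stand_a_deck','holder','jar0','bottle','tin','screwdriver','well']:
        print(l,[(np.round(d['location'],1).tolist(),round(d['confidence'],2)) for d in finder.pinpoint(l,p)])
s=st();print(s,ctrl.grip_point_offset)
E
```

```text
pics
side 53.71427318581248 255.0833730612599 194.4859796524316 (array([0.41993168, 0.7572818 , 0.75181454]), array([ 0.16195707, -0.77246353, -0.61406026]))
peg [([263.8, 239.0], 0.21)]
peg_head [([229.6, 312.3], 0.81)]
peg_pin []
well_mouth [([261.6, 236.2], 0.75)]
stand_a_deck [([312.9, 221.7], 0.94), ([228.8, 311.1], 0.17)]
holder [([270.4, 304.2], 0.77)]
jar0 [([153.3, 303.3], 0.95), ([176.1, 250.6], 0.95), ([156.8, 244.3], 0.76)]
bottle [([308.9, 154.0], 0.8)]
tin [([200.9, 212.5], 0.85), ([276.9, 236.8], 0.6)]
screwdriver [([231.4, 183.7], 0.77)]
well [([287.0, 235.0], 0.88)]
top 51.52733701160311 253.91486908227728 200.67413473728968 (array([ 0.37826843, -0.04398123,  1.14680248]), array([ 0.22569201, -0.00499153, -0.97418592]))
peg [([266.8, 207.1], 0.42)]
peg_head [([264.0, 198.0], 0.61), ([210.9, 117.4], 0.31)]
peg_pin []
well_mouth [([211.5, 167.0], 0.9), ([236.1, 375.2], 0.38)]
stand_a_deck [([207.2, 119.2], 0.76), ([267.4, 197.4], 0.64)]
holder [([270.5, 203.9], 0.8)]
jar0 [([242.9, 292.0], 0.87), ([238.5, 374.9], 0.81), ([183.5, 322.6], 0.62), ([167.3, 363.9], 0.6)]
bo
[... 182 characters left out ...]
1.2, 'qpos': array([ 9.91016399e-01,  2.86319921e-01,  1.57667647e+00,  3.92266599e-06,
        1.27861477e+00, -1.49967617e-01]), 'dq': array([-1.55295487e-03,  8.46731707e-05, -1.00128500e-03, -9.46135894e-04,
       -4.23028008e-04,  1.66448968e-03]), 'joint_efforts': array([-1.05404145e-04, -4.05964673e+01, -2.92937708e+01, -1.83560132e-04,
        4.62876251e-04,  1.68446835e-06]), 'eef_pos': array([0.28122046, 0.61361977, 0.20562433]), 'tcp_rot': array([ 2.13256295e-01,  9.76996291e-01, -7.97505256e-06, -5.05684954e-06]), 'contact_force': array([-0.56534902,  0.80396573,  0.47594081]), 'wrist_torque': array([-0.03310152, -0.01536522,  0.03235236]), 'opening': 0.9978354083339838} 0.0187
```

View pics/side0.png

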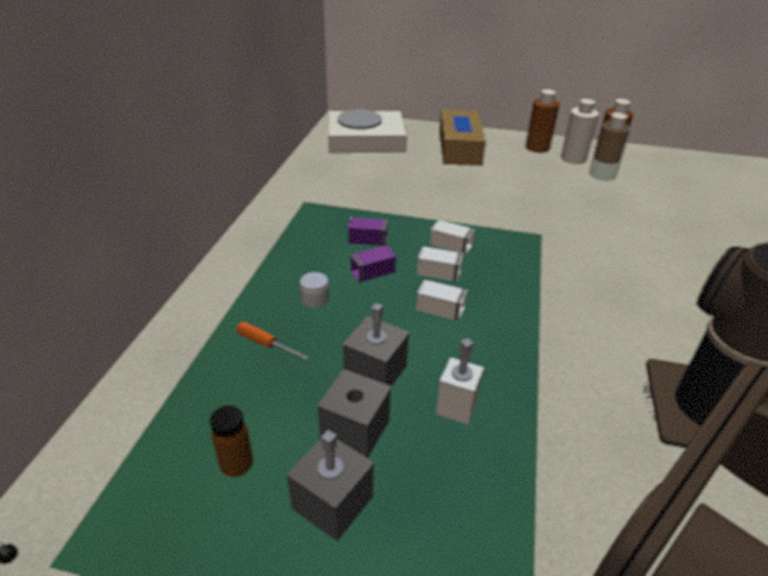

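View pics/top0.png

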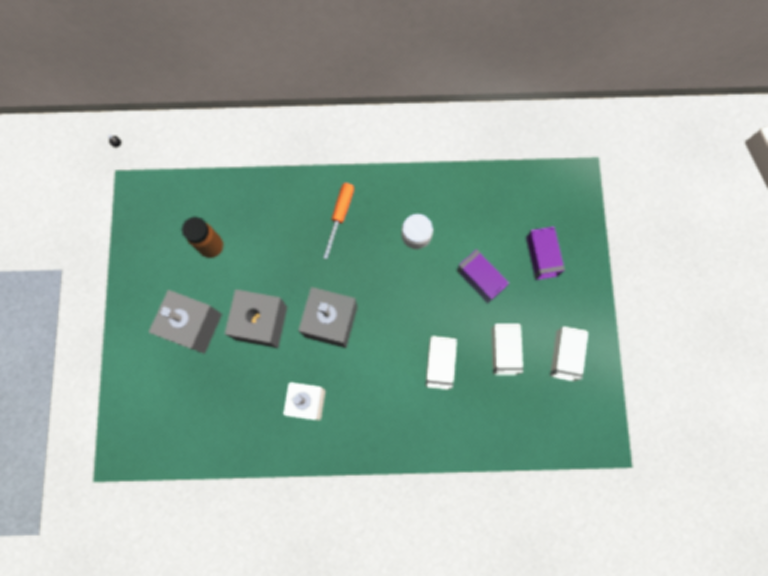

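```bash
python3 - <<'E'
from h import *
import pickle
P={n:cam(n) for n in('side','top')}
pickle.dump(P,open('P0.pkl','wb'))
print(P['top'].keys())
save(P['top'],'t1.png',3.2,(90,180,250,290)); save(P['side'],'s1.png',3.2,(180,190,340,360)); save(P['top'],'t2.png',4,(270,190,410,270));save(P['side'],'s2.png',5,(220,130,340,220))
def T(a,b): print(np.round(tri(P['side'],a,P['top'],b),4))
# cols,rows
a,b=P['side'],P['top']
print('well',onz(a,(236.2,261.6),.085),onz(b,(167,211.5),.085))
print('head',tri(a,(312.3,229.6),b,(198,264)))
E
```

```text
dict_keys(['pixels', 'vfov', 'cx', 'cy', 'rvec', 'tvec', 'shot'])
well [0.58157271 0.18588326 0.085     ] [0.57671071 0.19363176 0.085     ]
head (array([0.42588155, 0.10041586, 0.14625401]), np.float64(0.008771961416870776))
```

```bash
ls pics
```

```text
s1.png
s2.png
side0.png
t1.png
t2.png
top0.png
```

View pics/t1.png

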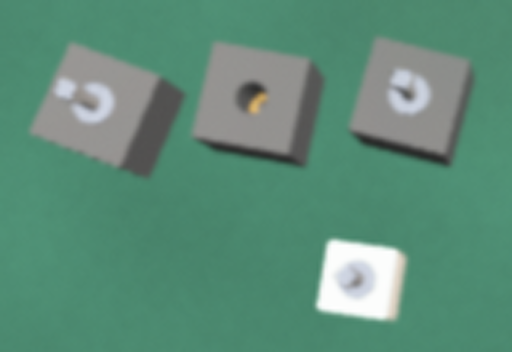

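View pics/s1.png

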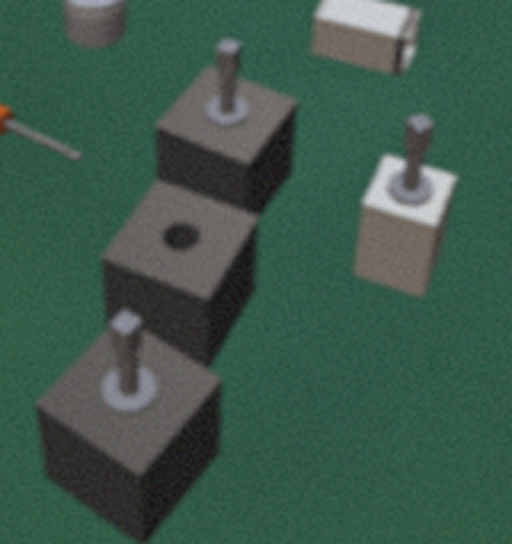

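View pics/t2.png

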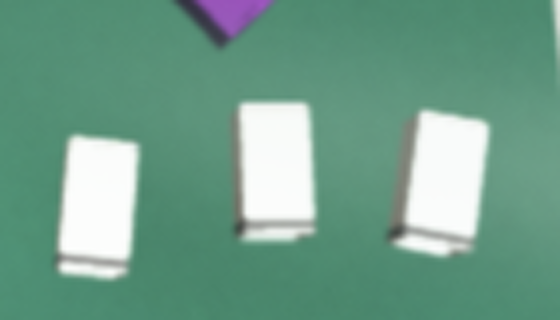

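View pics/s2.png

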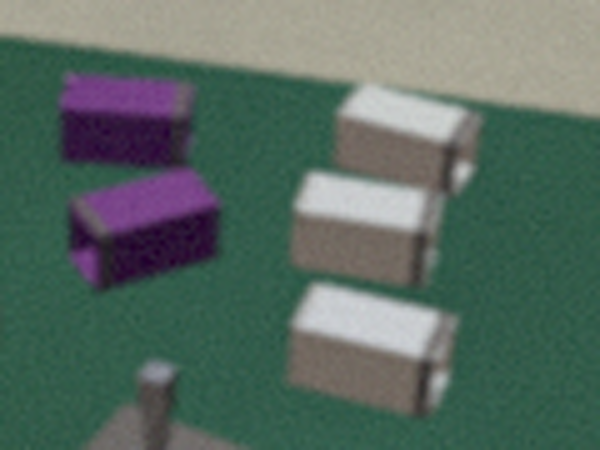

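```bash
cat > fit.py <<'E'
from h import *
from scipy.optimize import minimize
S=4
def cyl(r,z0,z1,n=16):
    a=np.linspace(0,2*np.pi,n,endpoint=False); c=np.stack([r*np.cos(a),r*np.sin(a)],1)
    return np.vstack([np.c_[c,np.full(n,z0)],np.c_[c,np.full(n,z1)]])
def box(a,b,z0,z1):
    return np.array([[x,y,z] for x in(-a,a) for y in(-b,b) for z in(z0,z1)],float)
def peg(z): return [cyl(.017,z,z+.004),cyl(.0065,z+.004,z+.045),box(.007,.007,z+.045,z+.07)]
MODEL={'station':[box(.042,.042,0,.085)]+peg(.085),'well':[box(.042,.042,0,.085)],'holder':[box(.028,.028,0,.082)]+peg(.082),'jar':[box(.045,.023,0,.046)],'box84':[box(.042,.042,0,.085)]}
def render(p,objs,shape=(384,512)):
    m=np.zeros((shape[0]*S,shape[1]*S),np.uint8)
    for kind,(x,y,yaw) in objs:
        c,s=np.cos(yaw),np.sin(yaw);Rz=np.array([[c,-s,0],[s,c,0],[0,0,1]])
        for part in MODEL[kind]:
            uv=proj(p,part@Rz.T+[x,y,0]); uv=(uv+.5)*S-.5
            h=cv2.convexHull(uv.astype(np.float32)); cv2.fillConvexPoly(m,np.round(h*16).astype(np.int32),255,cv2.LINE_8,4)
    return cv2.GaussianBlur(cv2.resize(m,(shape[1],shape[0]),interpolation=cv2.INTER_AREA).astype(np.float32)/255,(0,0),0.8)
def soft(p):
    im=p['pixels'].astype(np.float32); 
    g=im[:,:,1]-im[:,:,0]
    ref=np.median(g[(g>20)]) ; 
    return np.clip(1-g/ref,0,1), ref
def win(p,objs,pad=8):
    uv=[]
    for kind,(x,y,yaw) in objs:
        for part in MODEL[kind]:
            uv.append(proj(p,part+[x,y,0]))
    uv=np.vstack(uv); lo=np.maximum(uv.min(0)-pad,0).astype(int); hi=(uv.max(0)+pad).astype(int)
    return slice(lo[1],hi[1]),slice(lo[0],hi[0])
def fit(ps,kind,x0,others=[],softs=None):
    def cost(q):
        c=0
        for p in ps:
            t=softs[id(p)]; w=win(p,[(kind,x0)])
            c+=((render(p,[(kind,q)]+others)-t)[w]**2).sum()
        return c
    x0=np.array(x0,float)
    r=minimize(cost,x0,method='Nelder-Mead',options=dict(initial_simplex=np.vstack([x0]+[x0+d for d in np.diag([.006,.006,.08])]),xatol=1e-4,fatol=.01,maxiter=150))
    return r.x,r.fun
E
cat > loc.py <<'E'
from fit import *
import pickle
P=pickle.load(open('P0.pkl','rb')); a,b=P['side'],P['top']
sf={id(p):soft(p)[0] for p in P.values()}
print([soft(p)[1] for p in P.values()])
for n,p in P.items(): cv2.imwrite(f'pics/soft_{n}.png',(sf[id(p)]*255).astype(np.uint8))
def init(uv,z): return onz(b,uv,z)[:2]
ob={'A':('station',[*init((118,211),.085),-.3]),'W':('well',[*init((168,211),.085),-.15]),'B':('station',[*init((217,209),.085),-.25]),'H':('holder',[*init((202,267),.082),-.15]),
'j0':('jar',[*init((295,240),.046),-.1]),'j1':('jar',[*init((338,231),.046),0]),'j2':('jar',[*init((381,234),.046),-.1])}
for cams,name in(([a],'side'),([b],'top'),([a,b],'both')):
    o=dict(ob)
    for it in range(2):
        for k in o:
            x,f=fit(cams,o[k][0],o[k][1],[o[m] for m in o if m!=k],sf); o[k]=(o[k][0],x)
            if it==1: print(name,k,np.round(x,4),round(f,1))
pickle.dump(o,open('loc.pkl','wb'))
for n,p in P.items():
    v=p['pixels'][:,:,::-1].copy(); v=cv2.resize(v,None,fx=1.5,fy=1.5)
    for k in o:
        m=render(p,[o[k]]); m=cv2.resize(m,None,fx=1.5,fy=1.5)
        cs,_=cv2.findContours((m>.5).astype(np.uint8),cv2.RETR_EXTERNAL,cv2.CHAIN_APPROX_NONE); cv2.drawContours(v,cs,-1,(0,0,255),1)
    cv2.imwrite(f'pics/fit_{n}.png',v)
E
time python3 loc.py
```

```text
[np.float32(41.0), np.float32(61.0)]
side A [ 0.5784  0.3226 -0.3828] 8.3
side W [ 0.581   0.1888 -0.1973] 6.7
side B [ 0.5793  0.0549 -0.2488] 6.0
side H [ 0.4257  0.1015 -0.1937] 11.5
side j0 [ 0.4918 -0.1521 -0.1403] 9.1
side j1 [ 0.5141 -0.2772 -0.0657] 11.6
side j2 [ 0.5025 -0.4003 -0.3048] 436.2
top A [ 0.5788  0.3241 -0.3862] 2.1
top W [ 0.5813  0.1916 -0.2144] 2.1
top B [ 0.58    0.0563 -0.282 ] 3.7
top H [ 0.4261  0.1011 -0.1668] 5.7
top j0 [ 0.4922 -0.1518 -0.1328] 3.7
top j1 [ 0.5145 -0.2772 -0.0279] 9.9
top j2 [ 0.5027 -0.3937 -0.2235] 16.7
both A [ 0.5786  0.3232 -0.3882] 15.4
both W [ 0.5811  0.1911 -0.201 ] 13.0
both B [ 0.5794  0.0561 -0.2709] 12.1
both H [ 0.4258  0.1013 -0.181 ] 17.9
both j0 [ 0.4921 -0.1519 -0.126 ] 13.7
both j1 [ 0.5144 -0.277  -0.0289] 19.7
both j2 [ 0.5025 -0.3943 -0.2368] 409.1
real	0m51.136s
user	0m43.525s
sys	0m11.245s
```

View pics/fit_top.png

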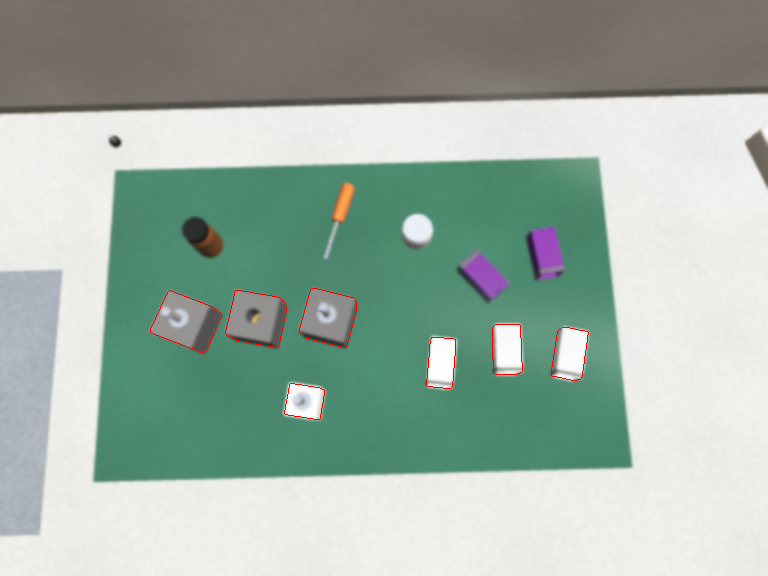

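```bash
python3 - <<'E'
from h import *
import pickle
P=pickle.load(open('P0.pkl','rb'));a,b=P['side'],P['top']
o=pickle.load(open('loc.pkl','rb'))
save(b,'th.png',16,(185,250,220,280)); save(a,'sh.png',12,(290,220,330,265))
for n,p in P.items(): print(n,proj(p,[[.4258,.1013,z] for z in(.086,.127,.152)]))
s=st(); print(s['time'])
for y in(-.18+np.pi/2,-.18): print(rel([.4258,.1013,.20],down(y)))
E
```

```text
side [[307.61677982 247.55337378]
 [309.50382736 235.38160269]
 [310.70813961 227.61358799]]
top [[200.89767997 266.83790694]
 [198.68342611 266.16398804]
 [197.2445921  265.72607193]]
1.3
(array([-2.2993, -2.7032,  0.0374]), array([-0.   , -0.   , -0.159]))
(array([-2.2993, -2.7032,  0.0374]), array([-0.   , -0.   ,  0.841]))
```

View pics/th.png

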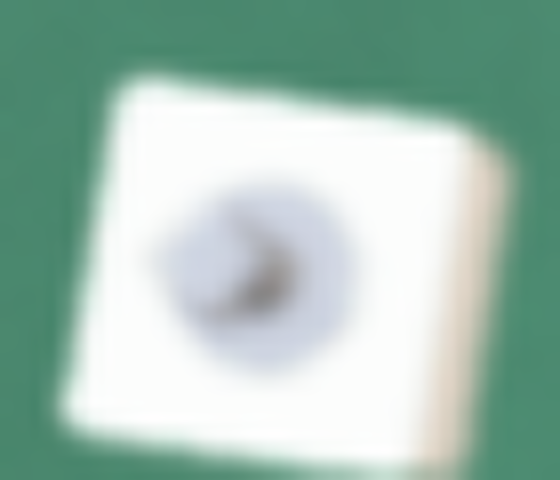

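View pics/sh.png

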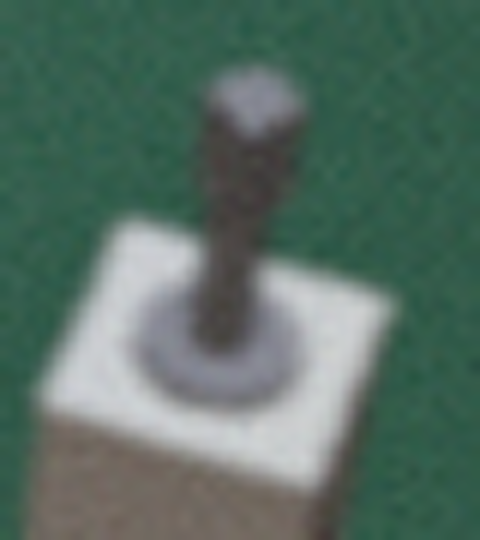

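```bash
python3 -m crank '[[-0.3,-0.35,0,0,0,-0.1,1],[-0.5,-0.6,0,0,0,-0.2,1],[-0.7,-0.8,0,0,0,-0.3,1],[-0.85,-1,0,0,0,-0.4,1],[-0.85,-1,0,0,0,-0.5,1],[-0.85,-1,0,0,0,-0.6,1],[-0.85,-1,0,0,0,-0.7,1],[-0.85,-1,0,0,0,-0.77,1],[-0.85,-1,0,0,0,-0.77,1]]'; python3 - <<'E'
from h import *
s=st();print(s['qpos']); print(rel([.4258,.1013,.20],down(2.356)))
E
```

```text
time: 2.2
eef_pos: [0.3347, 0.4241, 0.2058]
tcp_rot: [-0.38, 0.925, 0.0, 0.0]
contact_force: [-0.3, -0.5, 0.3]
opening: 1.004
[ 7.14792918e-01 -1.18851807e-02  1.90795440e+00 -1.50198486e-05
  1.24521617e+00 -1.63635001e+00]
(array([ 1.0821, -1.9566,  0.0384]), array([-0.    ,  0.0002, -0.0031]))
```

```bash
python3 -m crank '[[0.15,-0.28,0,0,0,0,1],[0.3,-0.55,0,0,0,0,1],[0.45,-0.8,0,0,0,0,1],[0.55,-1,0,0,0,0,1]]'; python3 -m crank '[[0.15,-0.27,0,0,0,0,1],[0.3,-0.55,0,0,0,0,1],[0.43,-0.8,0,0,0,0,1],[0.53,-0.95,0.03,0,0,0,1],[0.53,-0.95,0.03,0,0,0,1],[0.53,-0.95,0.03,0,0,0,1]]'; python3 - <<'E'
from h import *
s=st();print(s['qpos'],s['time']); print(rel([.4258,.1013,.121],down(2.356)))
p=cam('side');save(p,'s3.png',4,(250,140,400,280));p=cam('top');save(p,'t3.png',4,(140,200,290,330))
E
```

```text
time: 2.6
eef_pos: [0.3815, 0.2576, 0.2057]
tcp_rot: [-0.379, 0.926, -0.0, 0.0]
contact_force: [0.4, 0.3, -0.5]
opening: 0.999
time: 3.2
eef_pos: [0.4251, 0.102, 0.2011]
tcp_rot: [-0.378, 0.926, 0.0, 0.0]
contact_force: [0.5, 1.4, -0.3]
opening: 1.001
[ 2.33949524e-03 -2.61061315e-01  2.13792906e+00  5.56500650e-04
  1.26488080e+00 -2.34490707e+00] 3.2
(array([ 1.000e-04, -7.200e-03,  5.343e-01]), array([ 0.0003,  0.0002, -0.0057]))
```

View pics/s3.png

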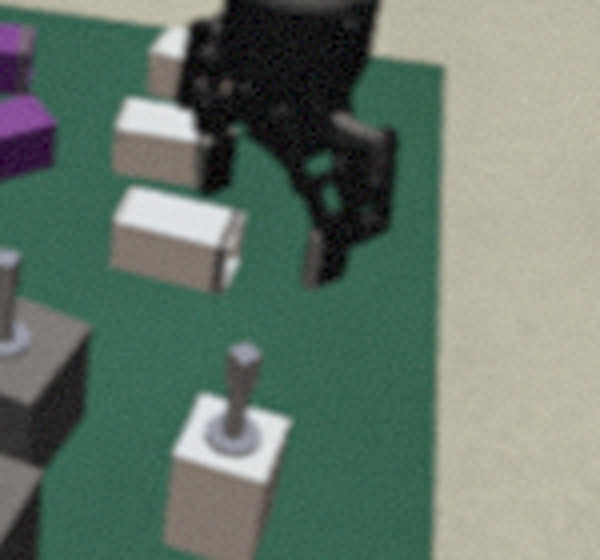

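View pics/t3.png

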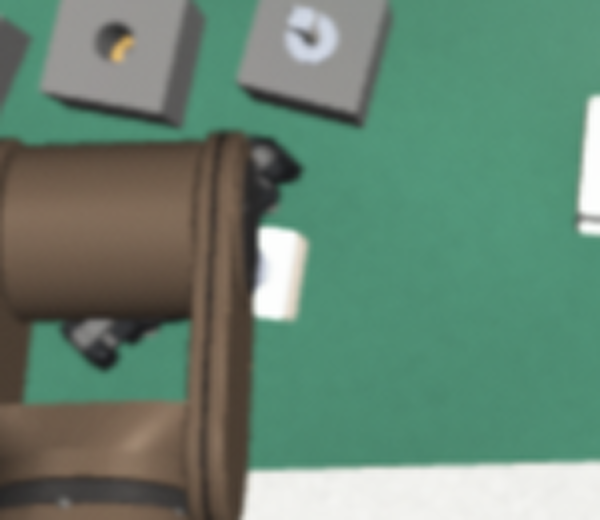

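```bash
python3 -m crank '[[0,-0.007,0.2,0,0,-0.005,1],[0,-0.007,0.4,0,0,-0.005,1],[0,-0.007,0.53,0,0,-0.005,1],[0,-0.007,0.53,0,0,-0.005,0.5],[0,-0.007,0.53,0,0,-0.005,0.2],[0,-0.007,0.53,0,0,-0.005,0.1],[0,-0.007,0.53,0,0,-0.005,0],[0,-0.007,0.53,0,0,-0.005,0],[0,-0.007,0.53,0,0,-0.005,0],[0,-0.007,0.53,0,0,-0.005,0],[0,-0.007,0.53,0,0,-0.005,0],[0,-0.007,0.53,0,0,-0.005,0]]' 60;python3 - <<'E'
from h import *
s=st();print(s['qpos'],s['time'],s['wrist_torque']); 
p=cam('side');save(p,'s4.png',5,(270,180,370,280))
E
```

```text
time: 4.5
eef_pos: [0.4267, 0.1016, 0.1231]
tcp_rot: [-0.384, 0.923, -0.0, 0.001]
contact_force: [-1.5, 0.6, 6.1]
opening: 0.122
[ 1.36980805e-03 -1.67936442e-01  2.21143179e+00  4.60211030e-04
  1.09612613e+00 -2.35704491e+00] 4.5 [ 1.18666238e-01  2.18369372e-01 -4.09290143e-05]
```

View pics/s4.png

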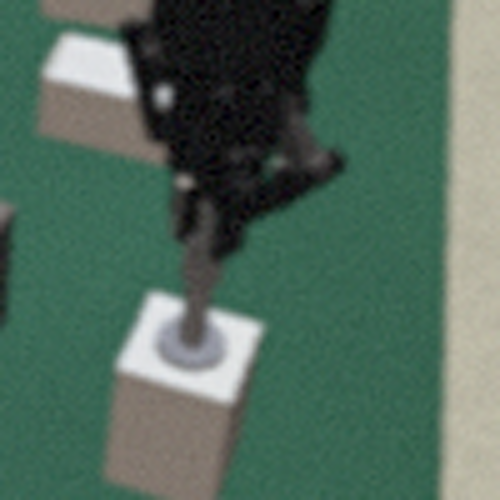

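```bash
python3 -m crank '[[0,0,-0.1,0,0,0,0],[0,0,-0.25,0,0,0,0],[0,0,-0.45,0,0,0,0],[0,0,-0.65,0,0,0,0],[0,0,-0.8,0,0,0,0],[0,0,-0.8,0,0,0,0],[0,0,-0.8,0,0,0,0]]';python3 - <<'E'
from h import *
s=st();print(s['qpos'],s['time'],s['wrist_torque']); 
p=cam('side');save(p,'s5.png',4,(240,120,370,270));p=cam('top');save(p,'t5.png',4,(140,200,290,330))
E
```

```text
time: 5.25
eef_pos: [0.4254, 0.1014, 0.2407]
tcp_rot: [-0.384, 0.923, 0.0, -0.0]
contact_force: [0.4, -0.3, -1.9]
opening: 0.118
[ 1.19691624e-03 -2.91707887e-01  2.08951833e+00 -1.09483753e-04
  1.34452199e+00 -2.35697547e+00] 5.25 [-0.01533365  0.03149534 -0.07215056]
```

View pics/s5.png

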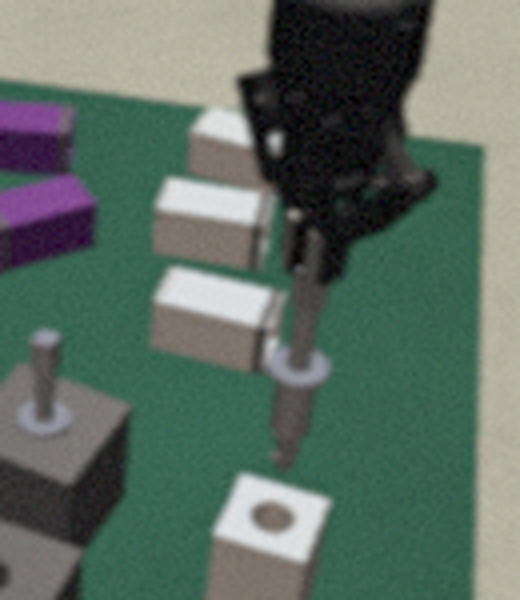

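View pics/t5.png

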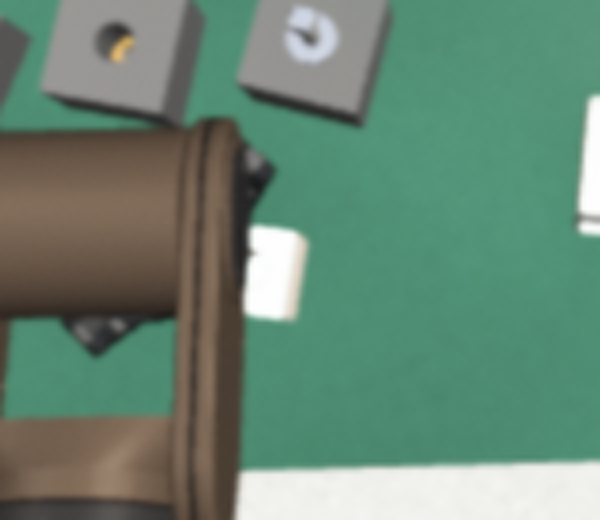

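```bash
python3 - <<'E'
from h import *
import pickle
p=pickle.load(open('P0.pkl','rb'))['side']
print(proj(p,[[.4254,.1014,z] for z in(.125,.205,.2594)]), 'obs collar 314.5,211.2 foot 310.7,236.2')
s=st();print(rel([.581,.190,.24],down(2.356)))
print(rel([.581,.190,.24],down(2.356+.5)))
E
```

```text
[[309.57383869 236.05009352]
 [313.58240226 210.25999697]
 [316.58846831 190.91971899]] obs collar 314.5,211.2 foot 310.7,236.2
(array([-1.1542, -0.3217, -0.0091]), array([ 0.0017, -0.0018,  0.0014]))
(array([-1.1542, -0.3217, -0.0091]), array([ 0.0022, -0.0013, -0.3169]))
```

```bash
python3 -m crank '[[-0.2,-0.05,0,0,0,-0.06,0],[-0.4,-0.11,0,0,0,-0.12,0],[-0.6,-0.16,0,0,0,-0.18,0],[-0.8,-0.22,0,0,0,-0.24,0],[-0.95,-0.26,0,0,0,-0.3,0],[-0.95,-0.26,0,0,0,-0.31,0],[-0.95,-0.26,0,0,0,-0.31,0]]';python3 - <<'E'
from h import *
s=st();print(s['qpos'],s['time'],s['wrist_torque']); 
print(rel([.581,.190,.24],down(2.85)))
E
```

```text
time: 6.05
eef_pos: [0.5529, 0.1748, 0.2391]
tcp_rot: [-0.595, 0.804, 0.001, -0.002]
contact_force: [-0.3, -0.5, -2.0]
opening: 0.123
[ 1.31416675e-01  5.61898405e-02  1.77722661e+00 -2.64868295e-04
  1.31300138e+00 -2.71346281e+00] 6.05 [0.0188871  0.0463117  0.00022281]
(array([-0.1516, -0.1492, -0.0071]), array([ 0.0027, -0.0014, -0.0032]))
```

```bash
python3 -m crank '[[-0.1,-0.1,0,0.002,-0.001,0,0],[-0.152,-0.149,0,0.002,-0.001,0,0],[-0.152,-0.149,0,0.002,-0.001,0,0],[-0.152,-0.149,0,0.002,-0.001,0,0]]';python3 - <<'E'
from h import *
import pickle
s=st();print(s['qpos'],s['time'],s['eef_pos']); print(rel([.581,.190,.24],down(2.85)))
p=cam('side');save(p,'s6.png',8,(210,175,280,240+30));q=cam('top');save(q,'t6.png',4,(110,150,250,260))
pickle.dump({'side':p,'top':q},open('P6.pkl','wb'))
e=s['eef_pos']
for c in(p,q): print(proj(c,[[e[0],e[1],z] for z in(.124,.136,.201,.205)]))
print(proj(p,[[.581,.190,.085]]))
E
```

```text
time: 6.45
eef_pos: [0.5813, 0.1899, 0.2412]
tcp_rot: [-0.595, 0.804, -0.001, 0.001]
contact_force: [-0.7, 0.2, -1.5]
opening: 0.124
[ 1.50031540e-01  1.21365463e-01  1.70347878e+00 -2.15319195e-04
  1.31471587e+00 -2.69487404e+00] 6.45 [0.58129082 0.18986069 0.24122018]
(array([-0.0003,  0.0021,  0.0081]), array([-0.0012,  0.0004, -0.0032]))
[[235.70840628 251.1927564 ]
 [235.65874678 247.45878332]
 [235.37378926 226.03239725]
 [235.35531767 224.64349038]]
[[165.19267003 207.09627793]
 [164.15236668 206.22290759]
 [158.07841773 201.12361916]
 [157.67843739 200.78782196]]
[[235.96974695 262.95820072]]
```

View pics/s6.png

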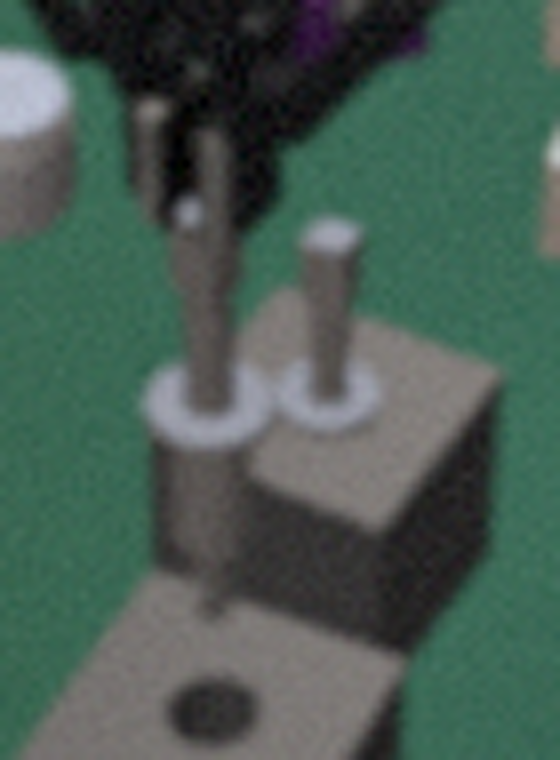

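View pics/t6.png

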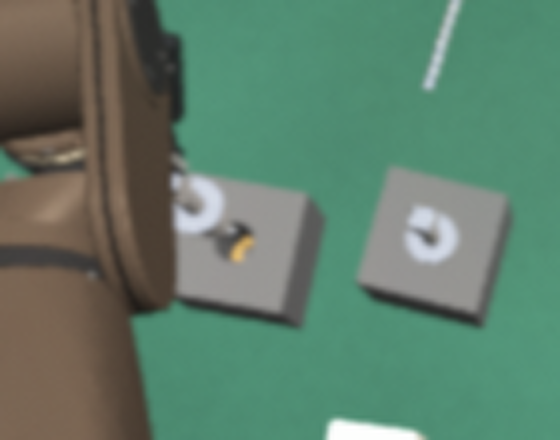

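```bash
python3 - <<'E'
from h import *
import pickle
P=pickle.load(open('P6.pkl','rb')); P0=pickle.load(open('P0.pkl','rb'))
a=np.linspace(0,2*np.pi,60)
for n,z in(('top',7),('side',8)):
    p=P0[n]; o=(140,190,200,235) if n=='top' else (210,240,270,285)
    im=cv2.resize(p['pixels'][o[1]:o[3],o[0]:o[2],::-1],None,fx=10,fy=10,interpolation=cv2.INTER_CUBIC)
    c=proj(p,np.c_[.581+.013*np.cos(a),.190+.013*np.sin(a),np.full(60,.085)])
    uv=((c-[o[0],o[1]]+.5)*10-.5)
    cv2.polylines(im,[uv.astype(np.int32)],True,(0,0,255),1); cv2.imwrite(f'pics/hole_{n}.png',im)
E
```

```text
(no output)
```

View pics/hole_top.png

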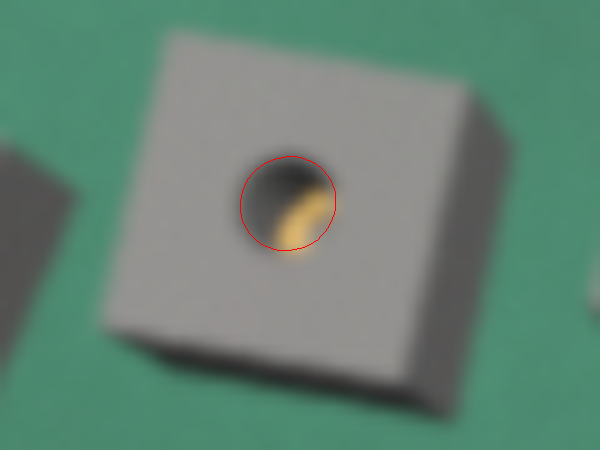

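View pics/hole_side.png

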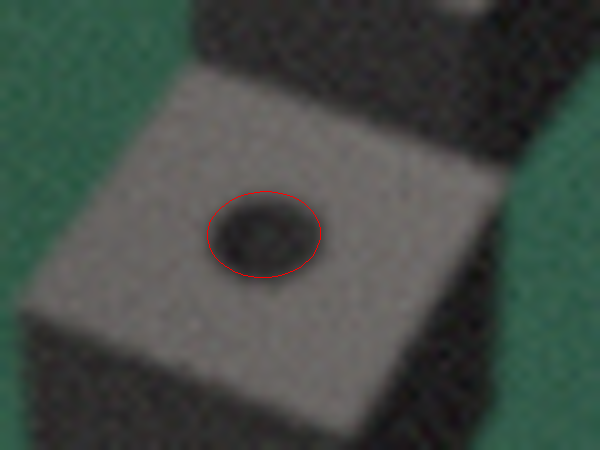

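```bash
python3 -m crank '[[0,0,0.1,0,0,0,0],[0,0,0.2,0,0,0,0],[0,0,0.26,0,0,0,0],[0,0,0.32,0,0,0,0],[0,0,0.37,0,0,0,0],[0,0,0.41,0,0,0,0],[0,0,0.41,0,0,0,0]]';python3 -m crank '[[0,0,0.03,0,0,0,0],[0,0,0.06,0,0,0,0],[0,0,0.09,0,0,0,0],[0,0,0.12,0,0,0,0],[0,0,0.12,0,0,0,0]]'; python3 - <<'E'
from h import *
s=st();print(s['qpos'],s['time'],s['eef_pos'],s['contact_force'],s['wrist_torque'])
p=cam('side');save(p,'s7.png',6,(200,175,290,275))
E
```

```text
time: 7.25
eef_pos: [0.5817, 0.1902, 0.1789]
tcp_rot: [-0.595, 0.804, -0.0, 0.001]
contact_force: [0.6, 0.4, -1.7]
opening: 0.121
time: 7.75
eef_pos: [0.5817, 0.1902, 0.1611]
tcp_rot: [-0.595, 0.804, -0.0, 0.001]
contact_force: [0.0, -0.2, -1.6]
opening: 0.122
[ 1.50352745e-01  1.87844662e-01  1.77821580e+00  1.22628927e-04
  1.17374027e+00 -2.69500957e+00] 7.75 [0.58171641 0.1902105  0.16105375] [ 0.03683791 -0.16167017 -1.63027328] [ 0.04781265  0.02718124 -0.00694041]
```

View pics/s7.png

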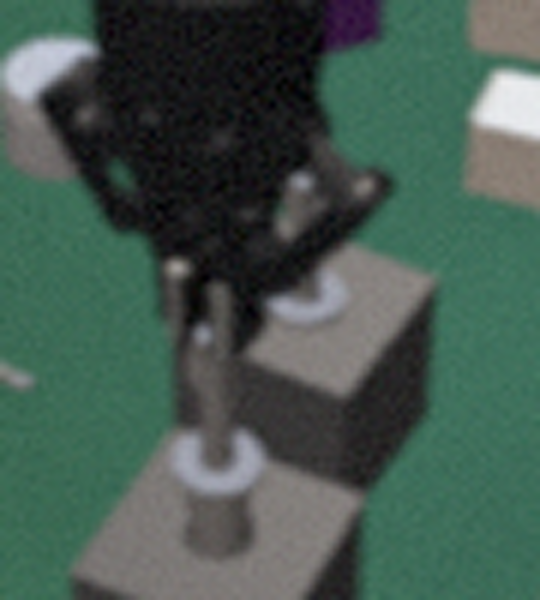

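```bash
python3 -m crank '[[0,0,0.03,0,0,0,0],[0,0,0.06,0,0,0,0],[0,0,0.09,0,0,0,0],[0,0,0.12,0,0,0,0],[0,0,0.12,0,0,0,0]]';  python3 -m crank '[[0,0,0.01,0,0,0,0],[0,0,0.02,0,0,0,0],[0,0,0.02,0,0,0,0]]'
```

```text
time: 8.3
eef_pos: [0.5818, 0.1902, 0.1429]
tcp_rot: [-0.595, 0.804, -0.0, 0.001]
contact_force: [0.3, -0.1, -2.3]
opening: 0.125
time: 8.6
eef_pos: [0.5823, 0.1903, 0.141]
tcp_rot: [-0.595, 0.804, -0.001, 0.002]
contact_force: [-0.0, 0.9, -1.7]
opening: 0.12
```

```bash
for i in 1 2; do python3 -m crank '[[0,0,0.01,0,0,0,0],[0,0,0.015,0,0,0,0],[0,0,0.02,0,0,0,0]]'; done
```

```text
time: 8.9
eef_pos: [0.5824, 0.1903, 0.1381]
tcp_rot: [-0.595, 0.804, -0.001, 0.002]
contact_force: [-0.5, 0.3, -2.2]
opening: 0.123
time: 9.2
eef_pos: [0.5824, 0.1903, 0.135]
tcp_rot: [-0.595, 0.804, -0.001, 0.002]
contact_force: [-0.8, -0.1, -0.4]
opening: 0.126
```

```bash
python3 -m crank '[[0,0,0.005,0,0,0,0],[0,0,0.01,0,0,0,0],[0,0,0.01,0,0,0,0]]';python3 -m crank '[[0,0,0.005,0,0,0,0],[0,0,0.01,0,0,0,0],[0,0,0.01,0,0,0,0]]'
```

```text
time: 9.5
eef_pos: [0.5826, 0.1904, 0.1339]
tcp_rot: [-0.595, 0.804, -0.001, 0.002]
contact_force: [-0.2, 0.4, -0.6]
opening: 0.12
time: 9.8
eef_pos: [0.5832, 0.1906, 0.1334]
tcp_rot: [-0.595, 0.804, -0.001, 0.003]
contact_force: [-1.3, 0.4, 5.2]
opening: 0.12
```

```bash
python3 -m crank '[[0,0,0.002,0,0,0.07,0],[0,0,0.004,0,0,0.14,0],[0,0,0.006,0,0,0.21,0],[0,0,0.008,0,0,0.28,0],[0,0,0.010,0,0,0.35,0],[0,0,0.012,0,0,0.42,0],[0,0,0.015,0,0,0.5,0],[0,0,0.015,0,0,0.5,0]]'; python3 - <<'E'
from h import *
s=st();print(s['qpos'],s['time'],s['eef_pos'],s['contact_force'],s['wrist_torque'])
E
```

```text
time: 10.6
eef_pos: [0.5833, 0.1902, 0.1308]
tcp_rot: [-0.242, 0.97, -0.0, 0.003]
contact_force: [-0.5, 0.1, 3.3]
opening: 0.12
[ 1.50206931e-01  2.19934629e-01  1.79933291e+00 -3.84397533e-04
  1.11649637e+00 -1.90958657e+00] 10.6 [0.58330524 0.19023442 0.13084131] [-0.49572774  0.06705293  3.32093892] [-0.00031403  0.0162974  -0.09060259]
```

```bash
python3 -m crank '[[0,0,0.002,0,0,0.08,0],[0,0,0.005,0,0,0.16,0],[0,0,0.007,0,0,0.24,0],[0,0,0.01,0,0,0.32,0],[0,0,0.012,0,0,0.4,0],[0,0,0.014,0,0,0.48,0],[0,0,0.017,0,0,0.56,0],[0,0,0.019,0,0,0.64,0],[0,0,0.021,0,0,0.7,0],[0,0,0.021,0,0,0.7,0]]'; python3 - <<'E'
from h import *
s=st();print(s['qpos'][5],s['contact_force'],s['wrist_torque'])
p=cam('side');save(p,'s8.png',6,(200,175,290,275))
E
```

```text
time: 11.6
eef_pos: [0.5832, 0.19, 0.1277]
tcp_rot: [0.3, 0.954, 0.001, 0.003]
contact_force: [-0.3, -0.2, 5.2]
opening: 0.124
-0.8115597481385997 [-0.27509396 -0.19959163  5.21272345] [-0.12586792  0.10552218 -0.04359223]
```

View pics/s8.png

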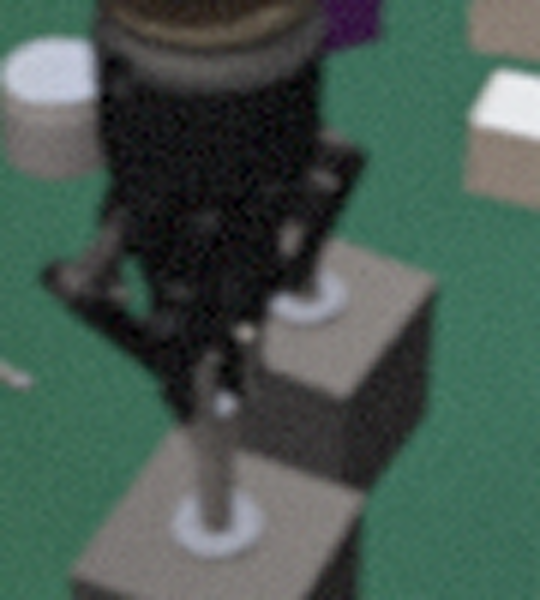

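```bash
python3 -m crank '[[0,0,0.002,0,0,0.08,0],[0,0,0.005,0,0,0.16,0],[0,0,0.007,0,0,0.24,0],[0,0,0.01,0,0,0.32,0],[0,0,0.012,0,0,0.4,0],[0,0,0.014,0,0,0.48,0],[0,0,0.014,0,0,0.48,0]]'; python3 - <<'E'
from h import *
s=st();print(s['qpos'][5],s['contact_force'],s['wrist_torque'])
E
python3 -m crank '[[0,0,0.002,0,0,0.07,0],[0,0,0.004,0,0,0.14,0],[0,0,0.006,0,0,0.2,0],[0,0,0.006,0,0,0.2,0]]'; python3 - <<'E'
from h import *
s=st();print(s['qpos'][5],s['contact_force'],s['wrist_torque'])
p=cam('side');save(p,'s9.png',6,(200,175,290,275))
E
```

```text
time: 12.35
eef_pos: [0.5827, 0.1904, 0.1263]
tcp_rot: [0.63, 0.777, 0.001, 0.001]
contact_force: [-2.9, 0.3, 7.9]
opening: 0.125
-0.05727852770944443 [-2.8627673   0.25082653  7.87973975] [0.0508973  0.52358764 0.00295368]
time: 12.75
eef_pos: [0.5829, 0.1907, 0.1263]
tcp_rot: [0.743, 0.669, 0.002, 0.001]
contact_force: [-4.6, 0.2, 10.8]
opening: 0.124
0.2562258896305624 [-4.58719027  0.21725795 10.8232437 ] [0.14695478 0.76414179 0.10626049]
```

View pics/s9.png

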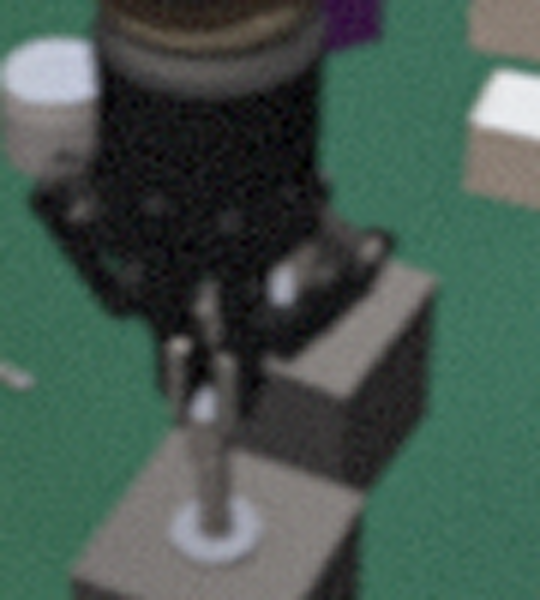

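```bash
cat > collar.py <<'E'
from h import *
import sys
p=cam('side')
a=np.linspace(0,2*np.pi,80); ims=[]
o=(215,245,260,275)
for dz in(0,.003):
    im=cv2.resize(p['pixels'][o[1]:o[3],o[0]:o[2],::-1],None,fx=9,fy=9,interpolation=cv2.INTER_CUBIC)
    for z in(.089+dz,):
        c=proj(p,np.c_[.581+.017*np.cos(a),.190+.017*np.sin(a),np.full(80,z)])
        cv2.polylines(im,[((c-[o[0],o[1]]+.5)*9-.5).astype(np.int32)],True,(0,0,255),1)
    ims.append(im)
# stand A reference
o=(200,295,245,325)
im=cv2.resize(p['pixels'][o[1]:o[3],o[0]:o[2],::-1],None,fx=9,fy=9,interpolation=cv2.INTER_CUBIC)
c=proj(p,np.c_[.5786+.017*np.cos(a),.3232+.017*np.sin(a),np.full(80,.089)])
cv2.polylines(im,[((c-[o[0],o[1]]+.5)*9-.5).astype(np.int32)],True,(0,0,255),1); 
im2=im[:270]; ims.append(im2)
o=(225,212,270,242)
im=cv2.resize(p['pixels'][o[1]:o[3],o[0]:o[2],::-1],None,fx=9,fy=9,interpolation=cv2.INTER_CUBIC)
c=proj(p,np.c_[.5794+.017*np.cos(a),.0561+.017*np.sin(a),np.full(80,.089)])
cv2.polylines(im,[((c-[o[0],o[1]]+.5)*9-.5).astype(np.int32)],True,(0,0,255),1); ims.append(im)
g=np.vstack([np.hstack(ims[:2]),np.hstack(ims[2:])]); cv2.imwrite('pics/'+sys.argv[1],g[:600,:800]); print(g.shape)
E
python3 collar.py col1.png
```

```text
(540, 810, 3)
```

View pics/col1.png

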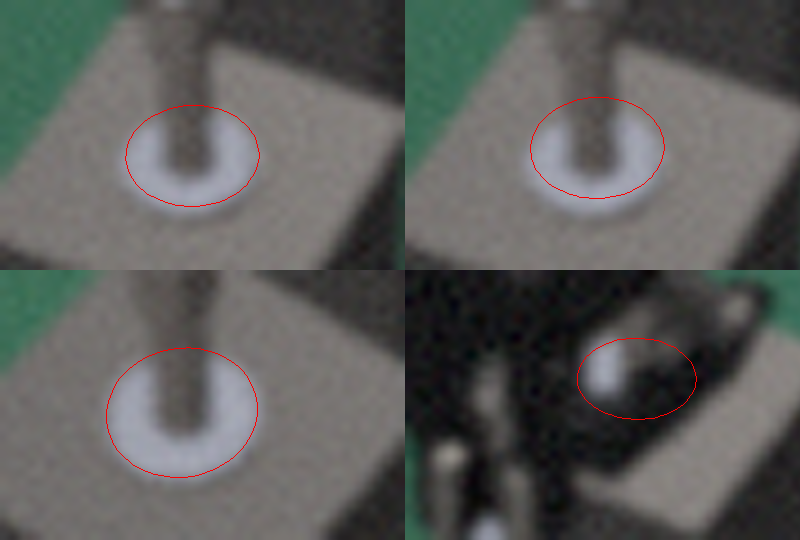

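```bash
python3 -m crank '[[0,0,0,0,0,0.07,0],[0,0,0,0,0,0.14,0],[0,0,0,0,0,0.21,0],[0,0,0,0,0,0.28,0],[0,0,0,0,0,0.35,0],[0,0,0,0,0,0.35,0]]'; python3 - <<'E'
from h import *
s=st();print(s['qpos'][5],s['contact_force'],s['wrist_torque'])
E
```

```text
time: 13.45
eef_pos: [0.5818, 0.1908, 0.1261]
tcp_rot: [0.897, 0.442, 0.001, -0.0]
contact_force: [-6.8, 0.5, 10.6]
opening: 0.121
0.8058142627544155 [-6.82333623  0.51321771 10.59813968] [0.16591047 1.16416749 0.23066225]
```

```bash
python3 -m crank '[[0,0,0,0,0,0,0.3],[0,0,0,0,0,0,0.6],[0,0,0,0,0,0,0.7],[0,0,0,0,0,0,0.7],[0,0,-0.2,0,0,0,0.7],[0,0,-0.5,0,0,0,0.7],[0,0,-0.6,0,0,0,0.7],[0,0,-0.6,0,0,0,0.7]]'; python3 collar.py col2.png; python3 - <<'E'
from h import *
s=st();print(s['qpos'],s['contact_force'],s['wrist_torque'])
p=cam('side');save(p,'s10.png',6,(200,175,290,275))
E
```

```text
time: 14.25
eef_pos: [0.5842, 0.1905, 0.2175]
tcp_rot: [0.897, 0.441, 0.005, 0.002]
contact_force: [-0.0, -0.9, -1.3]
opening: 0.7
(540, 810, 3)
[1.50263353e-01 1.41276615e-01 1.73050290e+00 1.73796574e-05
 1.26409556e+00 8.07651002e-01] [ 0.46747659  0.02983678 -0.34419201] [-0.02709974  0.01368267 -0.00448749]
```

View pics/col2.png

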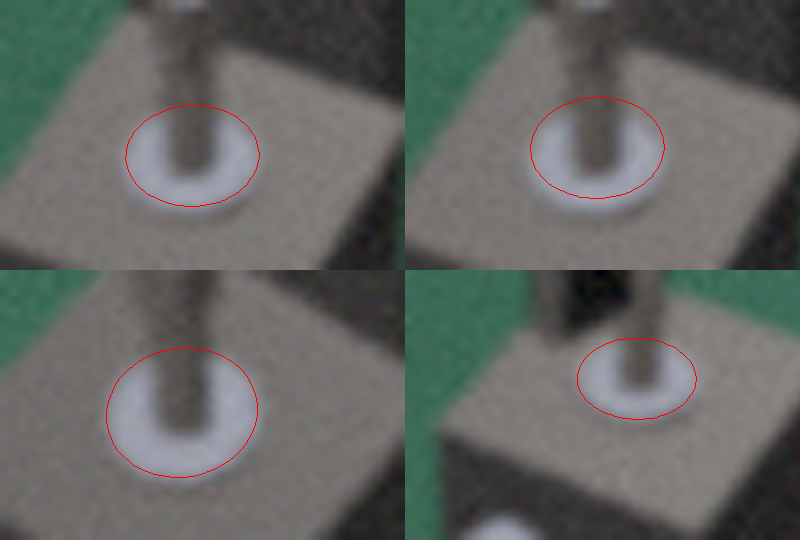

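View pics/s10.png

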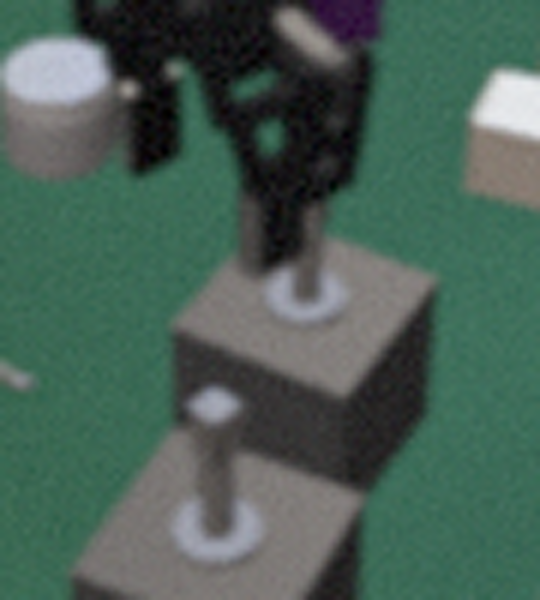

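```bash
python3 - <<'E'
from h import *
p=cam('side')
print(proj(p,[[.581,.1905,z] for z in(.089,.155,.158)]))
print(proj(p,[[.5786,.3232,z] for z in(.089,.155,.158)]))
import pickle
save(p,'s11.png',10,(212,230,262,275)); save(p,'s12.png',10,(195,280,245,325))
E
```

```text
[[235.89710737 261.94822345]
 [235.62921584 241.63623007]
 [235.61641155 240.66538726]]
[[219.77924968 310.28834183]
 [218.56994144 289.83602177]
 [218.51174216 288.85173149]]
```

View pics/s11.png

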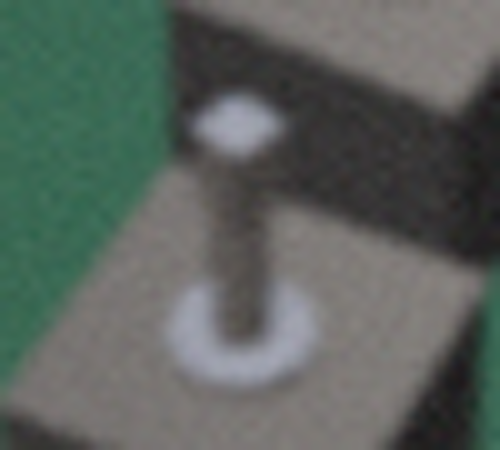

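View pics/s12.png

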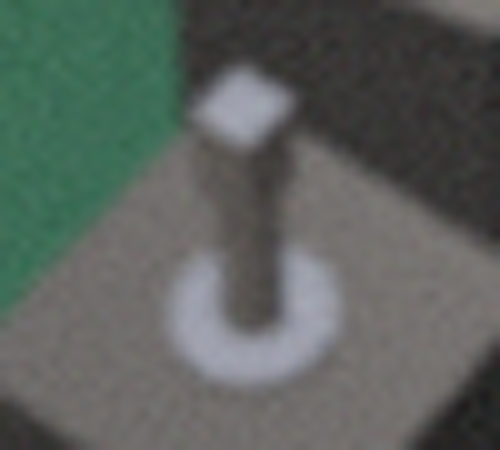

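```bash
cat > kin.py <<'E'
import numpy as np
from scipy.optimize import least_squares
from scipy.spatial.transform import Rotation as R
# q2,q3,q5,(x,y,z)
D=[([.991016,.28632,1.576676,3.9e-6,1.278615,-.14997],[.28122,.61362,.205624]),
([.714793,-.011885,1.907954,-1.5e-5,1.245216,-1.63635],[.3347,.4241,.2058]),
([.0023395,-.261061,2.137929,5.6e-4,1.264881,-2.344907],[.4251,.102,.2011]),
([.0013698,-.167936,2.211432,4.6e-4,1.096126,-2.357045],[.4267,.1016,.1231]),
([.001197,-.291708,2.089518,-1e-4,1.344522,-2.356975],[.4254,.1014,.2407]),
([.1314167,.0561898,1.7772266,-2.6e-4,1.3130014,-2.7134628],[.5529,.1748,.2391]),
([.150032,.121365,1.703479,-2e-4,1.314716,-2.694874],[.58129,.18986,.24122]),
([.150353,.187845,1.778216,1.2e-4,1.17374,-2.69501],[.58172,.19021,.16105]),
([.150207,.2199346,1.799333,-3.8e-4,1.116496,-1.909587],[.58331,.19023,.13084])]
def Ry(a): return R.from_euler('y',a)
def Rz(a): return R.from_euler('z',a)
# chain: q1 about z, q2,q3 pitch, q4 roll about forearm (z), q5 pitch, q6 roll about tool z
def fk(q,p):
    d,a1,h,L1,L2,e,Lt=p[:7]
    R1=Rz(q[0]); P=R1.apply([a1,d,h])
    R2=R1*Ry(q[1]); P=P+R2.apply([0,0,L1])
    R3=R2*Ry(q[2]); P=P+R3.apply([e,0,L2])
    R5=R3*Rz(q[3])*Ry(q[4]); P=P+R5.apply([0,0,Lt])
    R6=R5*Rz(q[5]); return P,R6
def load():
    import os,json
    X=list(D)
    if os.path.exists('kin.json'): X+=[(a,b) for a,b,_ in json.load(open('kin.json'))]
    return X
def fitp(fixLt=None):
    X=load()
    f=lambda p: np.concatenate([fk(q,p)[0]-np.array(x) for q,x in X])*1000
    r=least_squares(f,[.1,0,.33,.35,.35,0,.2],bounds=([-.3,-.2,0,.1,.1,-.1,0.05],[.3,.2,.8,.8,.8,.1,.6]),x_scale=.1)
    return r.x,np.abs(r.fun).max(),r
if __name__=='__main__':
    p,m,r=fitp(); print(np.round(p,4),m); 
    print(fk(D[0][0],p)[1].as_matrix().round(3),R.from_quat([ 2.13256295e-01,  9.76996291e-01,0,0]).as_matrix().round(3))
E
python3 kin.py
```

```text
[ 0.1009 -0.      0.2424  0.443   0.5725  0.0205  0.2772] 0.04881607978318714
[[-0.417 -0.909 -0.   ]
 [-0.909  0.417 -0.   ]
 [ 0.     0.    -1.   ]] [[-0.909  0.417  0.   ]
 [ 0.417  0.909  0.   ]
 [ 0.     0.    -1.   ]]
```

```bash
python3 -m crank '[[0,0,-0.1,0.1,0.05,0,0.7],[0,0,-0.3,0.15,0.1,0,0.8],[0,0,-0.4,0.25,0.15,0,0.9],[0,0,-0.4,0.25,0.15,0,1],[0,0,-0.4,0.25,0.15,0,1]]'; cat > addk.py <<'E'
from h import *
import json,os
s=st(); L=json.load(open('kin.json')) if os.path.exists('kin.json') else []
L.append([list(map(float,s['qpos'])),list(map(float,s['eef_pos'])),list(map(float,s['tcp_rot']))]); json.dump(L,open('kin.json','w'))
import kin
p,m,r=kin.fitp(); print(np.round(p,4),m); P,Rr=kin.fk(s['qpos'],p); print(s['qpos'],np.abs((Rr*R.from_euler('z',90,degrees=True)).as_matrix()-R.from_quat(s['tcp_rot']).as_matrix()).max())
np.save('p.npy',p)
E
python3 addk.py
```

```text
time: 14.9
eef_pos: [0.5813, 0.1891, 0.2703]
tcp_rot: [0.875, 0.428, 0.018, -0.226]
contact_force: [0.5, 0.0, -1.4]
opening: 0.999
[ 0.1009 -0.      0.2402  0.443   0.5725  0.0205  0.275 ] 0.0482545871782758
[-0.03981878  0.16377551  1.65477868  0.41676186  1.52307288  0.55774831] 2.7755575615628914e-16
```

```bash
cat > ik.py <<'E'
from h import *
import kin
p=np.load('p.npy'); d,a1,hh,L1,L2,e,Lt=p
LO=np.array([-2.77,-.9,.21,-1.53,.24,-2.84]);HI=np.array([2.77,2.22,2.48,4.67,2.81,2.84])
def ik(P,Rt):
    """P tcp, Rt Rotation (true tool). returns list of q within limits"""
    Rf=Rt*R.from_euler('z',-90,degrees=True)
    W=np.array(P)-Rt.apply([0,0,Lt]); out=[]
    rho=np.hypot(W[0],W[1])
    if rho<d: return out
    for br in(0,1):
        rp=np.sqrt(rho**2-d**2)*(1 if br==0 else -1)
        q1=np.arctan2(W[1],W[0])-np.arctan2(d,rp); q1=(q1+np.pi)%(2*np.pi)-np.pi
        r=rp-a1; z=W[2]-hh; l2=np.hypot(L2,e); be=np.arctan2(e,L2)
        c=(r*r+z*z-L1**2-l2**2)/(2*L1*l2)
        if abs(c)>1: continue
        for sg in(1,-1):
            k=sg*np.arccos(c); q3=k-be
            q2=np.arctan2(r,z)-np.arctan2(l2*np.sin(k),L1+l2*np.cos(k)); q2=(q2+np.pi)%(2*np.pi)-np.pi
            R3=R.from_euler('z',q1)*R.from_euler('y',q2)*R.from_euler('y',q3)
            M=(R3.inv()*Rf).as_matrix()
            q5=np.arccos(np.clip(M[2,2],-1,1)); 
            for f in(1,-1):
                q4=np.arctan2(f*M[1,2],f*M[0,2]); q6=np.arctan2(f*M[2,1],-f*M[2,0])
                for k4 in(0,2*np.pi):
                    for k6 in(-2*np.pi,0,2*np.pi):
                        q=np.array([q1,q2,q3,q4+k4,f*q5,q6+k6])
                        if np.all(q>=LO+.03) and np.all(q<=HI-.03): out.append(q)
    return out
# jar -> tool
def jt(sgn,t):
    z=np.array([np.sin(t),0,-np.cos(t)]); y=np.array([0,sgn,0.]); x=np.cross(y,z)
    return R.from_matrix(np.stack([x,y,z],1))
GO=.0187
def tcp_for(jpos,Rj,sgn,t,g,dz=0.0):
    """grasp point in jar frame at (g,0,dz)"""
    Rt=Rj*jt(sgn,t); G=np.array(jpos)+Rj.apply([g,0,dz]); return G+Rt.apply([0,0,GO]),Rt
def Rpick(yaw): return R.from_euler('z',yaw)
def Rplace(phi): # jar x up, jar -z pointing horizontally at phi  (tool dir)
    x=np.array([0,0,1.]); z=-np.array([np.cos(phi),np.sin(phi),0]); y=np.cross(z,x); return R.from_matrix(np.stack([x,y,z],1))
E
python3 - <<'E'
from ik import *
s=st(); print([np.abs(q-s['qpos']).max() for q in ik(s['eef_pos'],R.from_quat(s['tcp_rot']))])
jars={'j0':(.4921,-.1519,-.126),'j1':(.5144,-.277,-.029),'j2':(.5026,-.394,-.23)}
decks={'A':(.5786,.3232),'W':(.581,.1905),'B':(.5794,.0561)}
for k,(x,y,yaw) in jars.items():
    for sgn in(1,-1):
      for g in(.01,.02):
        P,Rt=tcp_for((x,y,.023),Rpick(yaw),sgn,0,g,.004); print(k,sgn,g,[q.round(2).tolist() for q in ik(P,Rt)])
for k,(x,y) in decks.items():
  for sgn in(1,-1):
    for ph in np.radians(np.arange(-90,91,15)):
      a=[];
      for h in(.132,.215):
        P,Rt=tcp_for((x,y,h),Rplace(ph),sgn,0,.015,.004); a.append([q.round(2).tolist() for q in ik(P,Rt)])
      if a[0] and a[1]: print(k,sgn,round(np.degrees(ph)),a)
E
```

```text
[np.float64(1.7034101556206993e-05)]
j0 1 0.01 [[-0.49, 0.22, 2.07, -0.0, 0.86, -1.93]]
j0 1 0.02 [[-0.48, 0.24, 2.04, -0.0, 0.86, -1.93]]
j0 -1 0.01 [[-0.49, 0.22, 2.07, -0.0, 0.86, 1.21]]
j0 -1 0.02 [[-0.48, 0.24, 2.04, -0.0, 0.86, 1.21]]
j1 1 0.01 [[-0.66, 0.35, 1.9, -0.0, 0.9, -2.2]]
j1 1 0.02 [[-0.65, 0.36, 1.88, 0.0, 0.9, -2.19]]
j1 -1 0.01 [[-0.66, 0.35, 1.9, -0.0, 0.9, 0.94]]
j1 -1 0.02 [[-0.65, 0.36, 1.88, 0.0, 0.9, 0.95]]
j2 1 0.01 [[-0.81, 0.45, 1.76, 0.0, 0.94, -2.16]]
j2 1 0.02 [[-0.81, 0.46, 1.74, 0.0, 0.94, -2.15]]
j2 -1 0.01 [[-0.81, 0.45, 1.76, 0.0, 0.94, 0.99]]
j2 -1 0.02 [[-0.81, 0.46, 1.74, 0.0, 0.94, 0.99]]
A 1 -90 [[[0.67, 0.95, 1.24, -1.14, 2.1, 0.74]], [[0.67, 0.84, 1.25, -1.19, 2.14, 0.64]]]
A 1 -75 [[[0.71, 0.86, 1.41, -1.27, 1.91, 0.75]], [[0.71, 0.74, 1.42, -1.31, 1.94, 0.64]]]
A 1 -60 [[[0.74, 0.76, 1.58, -1.42, 1.73, 0.78]], [[0.74, 0.63, 1.6, -1.44, 1.74, 0.67]]]
A 1 -30 [[[0.73, 0.56, 1.93, 4.46, 1.38, 0.95]], [[0.73, 0.4, 1.95, 4.49, 1.35, 0.81]]]
A 1 -15 [[[0.67, 0.47, 2.09, 4.16, 1.24, 1.08]], [[0.67, 0.29, 2.11, 4.22, 1.16, 0.93]]]
A 1 0 [[[0.57, 0
[... 4393 characters left out ...]
 -1.49, 1.64, -2.24]], [[0.37, 0.44, 1.89, -1.5, 1.65, -2.38]]]
B -1 -60 [[[0.37, 0.5, 2.04, 4.58, 1.48, -2.17]], [[0.37, 0.33, 2.06, 4.6, 1.46, -2.32]]]
B -1 -45 [[[0.33, 0.4, 2.2, 4.31, 1.34, -2.07]], [[0.33, 0.2, 2.22, 4.36, 1.27, -2.24]]]
B -1 -30 [[[0.23, 0.31, 2.34, 3.96, 1.22, -1.92]], [[0.23, 0.08, 2.36, 4.03, 1.08, -2.09]]]
B -1 45 [[[-0.56, 0.33, 2.3, 1.77, 1.46, -1.08]], [[-0.56, 0.11, 2.33, 1.75, 1.42, -0.88]]]
B -1 60 [[[-0.57, 0.43, 2.16, 1.53, 1.6, -1.01]], [[-0.57, 0.24, 2.18, 1.53, 1.6, -0.84]]]
B -1 75 [[[-0.55, 0.52, 2.0, 1.33, 1.74, -0.97]], [[-0.55, 0.36, 2.01, 1.36, 1.77, -0.82]]]
B -1 90 [[[-0.5, 0.62, 1.83, 1.17, 1.88, -0.94]], [[-0.5, 0.47, 1.85, 1.21, 1.93, -0.82]]]
```

```bash
cat > jarloc.py <<'E'
from fit import *
import sys,pickle
P={n:cam(n) for n in('side','top')}
def locate(guess,cams=('top','side'),P=P):
    sf={id(p):soft(p)[0] for p in P.values()}; o={k:('jar',np.array(v,float)) for k,v in guess.items()}
    for it in range(2):
        for k in o:
            x,f=fit([P[c] for c in cams],'jar',o[k][1],[o[m] for m in o if m!=k],sf); o[k]=('jar',x)
            if it: print(k,np.round(x,4),round(f,1))
    return o
if __name__=='__main__':
    locate({'j0':(.4921,-.1519,-.126),'j1':(.5144,-.277,-.029),'j2':(.5026,-.394,-.23)}, sys.argv[2].split(','))
    for n,p in P.items(): save(p,sys.argv[1]+n+'.png',1.5)
E
python3 jarloc.py a_ top; cat > plan.py <<'E'
from ik import *
from scipy.spatial.transform import Slerp
T=np.radians(-15)
decks={'A':(.5786,.3232),'W':(.581,.1905),'B':(.5794,.0561)}
def pick(j,up=0,g=.012,dz=.003,t=T,sgn=-1):
    P,Rt=tcp_for((j[0],j[1],.023),Rpick(j[2]),sgn,t,g,dz); return P+[0,0,up],Rt
def place(k,up=0,ph=45,g=.012,dz=.003,t=T,sgn=-1):
    x,y=decks[k]; P,Rt=tcp_for((x,y,.130),Rplace(np.radians(ph)),sgn,t,g,dz); return P+[0,0,up],Rt
def path(a,b,n=12):
    q0=None
    S=Slerp([0,1],R.concatenate([a[1],b[1]]))
    for i in range(n+1):
        u=i/n; qs=ik(a[0]*(1-u)+b[0]*u,S(u))
        print(round(u,2),[q.round(2).tolist() for q in qs])
E
python3 - <<'E'
from plan import *
j=(.4921,-.1519,-.126)
s=st(); cur=(np.array(s['eef_pos']),R.from_quat(s['tcp_rot']))
print('approach');path(cur,pick(j,.12),6)
print('carry');
for k in 'A':
    path(pick(j,.15),place(k,.09))
print(pick(j)[0],place('A')[0])
print(rel(*pick(j,.12)))
E
```

```text
j0 [ 0.4922 -0.1518 -0.1335] 4.2
j1 [ 0.4709 -0.2535  0.0161] 6.9
j2 [ 0.5028 -0.3938 -0.2202] 14.9
approach
0.0 [[-0.04, 0.16, 1.65, 0.42, 1.52, 0.56]]
0.17 [[-0.1, 0.13, 1.72, 0.34, 1.49, 0.67]]
0.33 [[-0.17, 0.11, 1.78, 0.26, 1.46, 0.78]]
0.5 [[-0.24, 0.1, 1.82, 0.17, 1.43, 0.9]]
0.67 [[-0.31, 0.12, 1.84, 0.09, 1.4, 1.02]]
0.83 [[-0.38, 0.15, 1.86, 0.0, 1.37, 1.14]]
1.0 [[-0.45, 0.19, 1.86, -0.08, 1.34, 1.28]]
carry
0.0 [[-0.45, 0.16, 1.84, -0.08, 1.4, 1.27]]
0.08 [[-0.42, 0.07, 1.91, 0.0, 1.31, 1.21]]
0.17 [[-0.38, -0.01, 1.97, 0.1, 1.23, 1.15]]
0.25 [[-0.35, -0.08, 2.04, 0.19, 1.14, 1.07]]
0.33 [[-0.31, -0.14, 2.1, 0.3, 1.05, 0.98]]
0.42 [[-0.27, -0.19, 2.16, 0.42, 0.96, 0.88]]
0.5 [[-0.23, -0.23, 2.21, 0.56, 0.87, 0.76]]
0.58 [[-0.18, -0.25, 2.25, 0.72, 0.78, 0.6]]
0.67 [[-0.13, -0.25, 2.29, 0.93, 0.7, 0.4]]
0.75 [[-0.07, -0.23, 2.31, 1.18, 0.64, 0.14]]
0.83 [[-0.01, -0.18, 2.32, 1.48, 0.62, -0.17]]
0.92 [[0.05, -0.11, 2.32, 1.77, 0.65, -0.49]]
1.0 [[0.11, -0.02, 2.29, 2.02, 0.73, -0.78]]
[ 0.49920332 -0.15279979  0.00793719] [0.58925102 0.33385102 0.13716008]
(array([-2.2592,  1.1598,  0.0034]), array([-0.2176, -0.1544,  0.6859]))
```

```bash
cat >> plan.py <<'E'
def cur():
    s=st(); return np.array(s['eef_pos']),R.from_quat(s['tcp_rot'])
def mid(a,b,u): return a[0]*(1-u)+b[0]*u, Slerp([0,1],R.concatenate([a[1],b[1]]))(u)
E
python3 - <<'E'
from plan import *
j=(.4922,-.1518,-.1335)
g=pick(j,.20); c=cur()
for u in (.45,1): print(rel(*mid(c,g,u)))
E
```

```text
(array([-0.962 ,  0.4311, -0.2138]), array([-0.0977, -0.0689,  0.3108]))
(array([-2.1377,  0.958 , -0.4751]), array([-0.2172, -0.1531,  0.6906]))
```

```bash
python3 -m crank '[[-0.24,0.11,-0.05,-0.025,-0.017,0.08,1],[-0.48,0.22,-0.11,-0.05,-0.034,0.16,1],[-0.72,0.32,-0.16,-0.075,-0.05,0.24,1],[-0.96,0.43,-0.21,-0.1,-0.07,0.31,1],[-0.96,0.43,-0.21,-0.1,-0.07,0.31,1]]'; python3 - <<'E'
from plan import *
j=(.4922,-.1518,-.1335)
g=pick(j,.20); c=cur(); print(c[0],g[0])
for u in (.8,1): print(rel(*mid(c,g,u)))
E
```

```text
time: 15.5
eef_pos: [0.5437, 0.0351, 0.2427]
tcp_rot: [0.967, 0.214, -0.05, -0.131]
contact_force: [0.7, 0.8, 0.3]
opening: 0.998
[0.54372114 0.03514746 0.24272383] [ 0.49929637 -0.15275303  0.20793719]
(array([-0.6347,  0.8317, -0.0176]), array([-0.0931, -0.068 ,  0.303 ]))
(array([-0.7934,  1.0396, -0.022 ]), array([-0.1164, -0.0851,  0.3788]))
```

```bash
python3 -m crank '[[-0.18,0.24,0,-0.03,-0.02,0.09,1],[-0.36,0.48,-0.01,-0.06,-0.04,0.18,1],[-0.55,0.72,-0.01,-0.09,-0.06,0.27,1],[-0.76,1,-0.02,-0.115,-0.085,0.36,1],[-0.76,1,-0.02,-0.116,-0.085,0.379,1],[-0.76,1,-0.02,-0.116,-0.085,0.379,1]]'; python3 - <<'E'
from plan import *
j=(.4922,-.1518,-.1335)
for u in(.06,0): print(rel(*pick(j,u)))
E
```

```text
time: 16.1
eef_pos: [0.5033, -0.1434, 0.2092]
tcp_rot: [0.989, -0.065, -0.129, -0.011]
contact_force: [0.5, 0.2, 0.4]
opening: 1.0
(array([0.2248, 0.0695, 0.9145]), array([-0.0023, -0.0009,  0.0024]))
(array([0.3278, 0.0713, 1.3011]), array([-0.0023, -0.0009,  0.0024]))
```

```bash
python3 -m crank '[[0.06,0.07,0.25,0,0,0,1],[0.12,0.07,0.5,0,0,0,1],[0.18,0.07,0.75,0,0,0,1],[0.225,0.07,0.915,0,0,0.002,1],[0.225,0.07,0.915,-0.002,0,0.002,1],[0.225,0.07,0.915,-0.002,0,0.002,1]]'; python3 - <<'E'
from plan import *
j=(.4922,-.1518,-.1335)
print(rel(*pick(j,0)))
p=cam('side');save(p,'s13.png',4,(220,110,350,230))
E
```

```text
time: 16.7
eef_pos: [0.5, -0.1526, 0.0694]
tcp_rot: [0.989, -0.065, -0.129, -0.008]
contact_force: [-0.4, 0.3, 0.3]
opening: 1.002
(array([0.1004, 0.002 , 0.3974]), array([ 0.0004, -0.0017,  0.0013]))
```

View pics/s13.png

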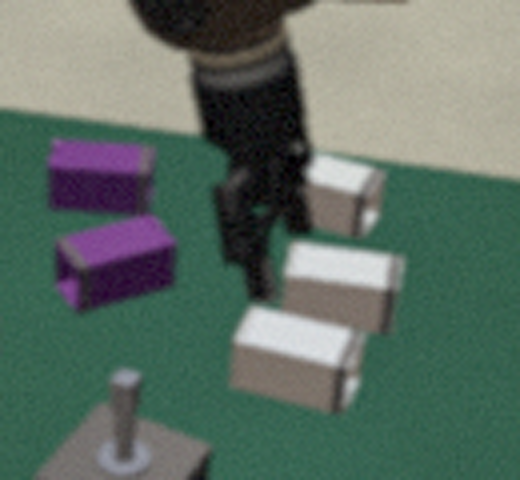

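```bash
python3 - <<'E'
from plan import *
import pickle
p=pickle.load(open('P0.pkl','rb'))['side']; c=cur()
for dy in(-.045,0,.045):
  P=c[0]+c[1].apply([0,dy,-.01]); print(P,(proj(p,P)[0]-[220,110])*4)
E
```

```text
[ 0.50939104 -0.10898518  0.08025943] [268.86739584 329.20873148]
[ 0.50347499 -0.15359458  0.08030453] [286.31633114 294.73747257]
[ 0.49755893 -0.19820397  0.08034964] [302.76646374 262.23939916]
```

```bash
python3 -m crank '[[0.03,0,0.12,0,0,0,1],[0.06,0,0.24,0,0,0,1],[0.08,0,0.32,0,0,0,1],[0.1,0,0.39,0,0,0,1],[0.1,0,0.39,0,0,0,0.7],[0.1,0,0.39,0,0,0,0.5],[0.1,0,0.39,0,0,0,0.3],[0.1,0,0.39,0,0,0,0.2],[0.1,0,0.39,0,0,0,0.2],[0.1,0,0.39,0,0,0,0.2],[0.1,0,0.39,0,0,0,0.2]]' 40; python3 - <<'E'
from plan import *
j=(.4922,-.1518,-.1335)
print(rel(*pick(j,0)),st()['contact_force'],st()['wrist_torque'])
print(rel(*pick(j,.14)))
E
```

```text
time: 17.85
eef_pos: [0.5002, -0.1543, 0.0097]
tcp_rot: [0.99, -0.067, -0.128, -0.008]
contact_force: [1.3, 0.4, 5.4]
opening: 0.524
(array([-0.0038, -0.0095,  0.0134]), array([ 0.0006, -0.0032, -0.0007])) [1.28165469 0.43316697 5.37092546] [ 0.01986777 -0.06399453 -0.01991553]
(array([-0.2408, -0.0084, -0.8893]), array([ 0.0006, -0.0032, -0.0007]))
```

```bash
python3 -m crank '[[-0.05,0,-0.2,0,0,0,0.2],[-0.1,0,-0.4,0,0,0,0.2],[-0.16,0,-0.6,0,0,0,0.2],[-0.24,0,-0.9,0,0,0,0.2],[-0.24,0,-0.9,0,0,0,0.2]]'; python3 - <<'E'
from plan import *
p=cam('side');save(p,'s14.png',4,(220,90,350,230))
g=place('A',.10); c=cur()
for u in(.25,.3,.4,.5): print(u,rel(*mid(c,g,u)))
E
```

```text
time: 18.35
eef_pos: [0.5022, -0.1553, 0.1546]
tcp_rot: [0.99, -0.067, -0.124, -0.006]
contact_force: [0.5, -0.1, -0.3]
opening: 0.521
0.25 (array([-1.000e-04, -8.260e-01, -1.497e-01]), array([ 0.0817,  0.2295, -0.1391]))
0.3 (array([-1.000e-04, -9.912e-01, -1.796e-01]), array([ 0.098 ,  0.2754, -0.167 ]))
0.4 (array([-1.0000e-04, -1.3217e+00, -2.3950e-01]), array([ 0.1307,  0.3671, -0.2226]))
0.5 (array([-1.0000e-04, -1.6521e+00, -2.9940e-01]), array([ 0.1634,  0.4589, -0.2783]))
```

View pics/s14.png

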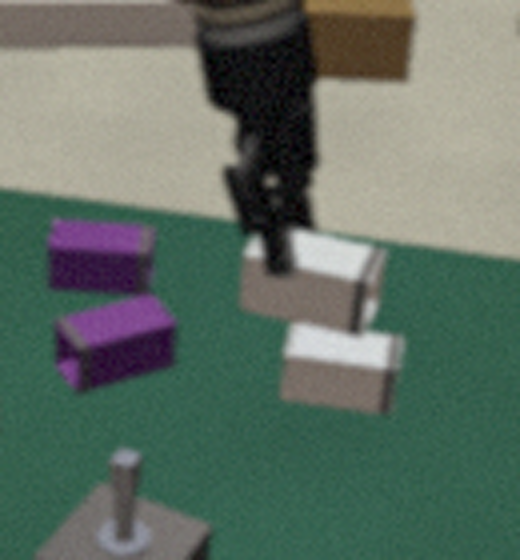

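```bash
python3 - <<'E'
from plan import *
g=place('A',.12); c=cur(); print(g[0])
w1=(np.array([.48,-.02,.26]),mid(c,g,.5)[1]); print(rel(*w1)); path(c,w1,4)
w2=(np.array([.50,.12,.28]),mid(c,g,1)[1]); path(w1,w2,4)
path(w2,g,3)
E
```

```text
[0.58925102 0.33385102 0.25716008]
(array([-0.43  , -0.8685, -0.6387]), array([ 0.1634,  0.4589, -0.2783]))
0.0 [[-0.45, 0.16, 1.84, -0.08, 1.38, 1.28]]
0.25 [[-0.46, -0.0, 1.95, 0.04, 1.29, 1.13]]
0.5 [[-0.48, -0.16, 2.05, 0.2, 1.22, 0.96]]
0.75 [[-0.52, -0.31, 2.15, 0.37, 1.19, 0.77]]
1.0 [[-0.56, -0.44, 2.24, 0.56, 1.18, 0.57]]
0.0 [[-0.56, -0.44, 2.24, 0.56, 1.18, 0.57]]
0.25 [[-0.58, -0.51, 2.33, 0.78, 1.15, 0.34]]
0.5 [[-0.59, -0.54, 2.41, 1.0, 1.15, 0.1]]
0.75 []
1.0 []
0.0 []
0.33 []
0.67 [[-0.07, -0.22, 2.39, 1.76, 0.84, -0.57]]
1.0 [[0.11, -0.08, 2.28, 1.94, 0.7, -0.68]]
```

```bash
python3 - <<'E'
from plan import *
g=place('A',.12); c=cur(); 
w1=(np.array([.56,-.03,.25]),mid(c,g,.5)[1]); print(rel(*w1)); path(c,w1,4)
w2=(np.array([.60,.10,.27]),mid(c,g,.8)[1]); path(w1,w2,4)
w3=(np.array([.60,.22,.27]),mid(c,g,1)[1]); path(w2,w3,4)
path(w3,g,3)
E
```

```text
(array([ 0.1071, -0.874 , -0.7084]), array([ 0.1634,  0.4589, -0.2783]))
0.0 [[-0.45, 0.16, 1.84, -0.08, 1.38, 1.28]]
0.25 [[-0.45, 0.05, 1.91, 0.05, 1.28, 1.14]]
0.5 [[-0.46, -0.06, 1.97, 0.2, 1.2, 0.98]]
0.75 [[-0.47, -0.15, 2.03, 0.37, 1.13, 0.8]]
1.0 [[-0.48, -0.21, 2.09, 0.57, 1.08, 0.59]]
0.0 [[-0.48, -0.21, 2.09, 0.57, 1.08, 0.59]]
0.25 [[-0.46, -0.24, 2.13, 0.71, 1.03, 0.47]]
0.5 [[-0.43, -0.25, 2.17, 0.85, 0.98, 0.33]]
0.75 [[-0.4, -0.25, 2.2, 1.01, 0.95, 0.17]]
1.0 [[-0.36, -0.23, 2.23, 1.18, 0.93, -0.0]]
0.0 [[-0.36, -0.23, 2.23, 1.18, 0.93, -0.0]]
0.25 [[-0.32, -0.22, 2.26, 1.3, 0.91, -0.13]]
0.5 [[-0.27, -0.21, 2.28, 1.43, 0.9, -0.26]]
0.75 [[-0.22, -0.18, 2.3, 1.56, 0.9, -0.41]]
1.0 [[-0.17, -0.14, 2.31, 1.7, 0.92, -0.55]]
0.0 [[-0.17, -0.14, 2.31, 1.7, 0.92, -0.55]]
0.33 [[-0.08, -0.13, 2.31, 1.77, 0.84, -0.58]]
0.67 [[0.02, -0.11, 2.3, 1.85, 0.77, -0.62]]
1.0 [[0.11, -0.08, 2.28, 1.94, 0.7, -0.68]]
```

Good path. Moving to w1.

```bash
python3 -m crank '[[0.015,-0.12,-0.1,0.023,0.065,-0.04,0.2],[0.03,-0.25,-0.2,0.046,0.13,-0.08,0.2],[0.045,-0.37,-0.3,0.07,0.2,-0.12,0.2],[0.06,-0.5,-0.4,0.093,0.26,-0.16,0.2],[0.08,-0.62,-0.5,0.117,0.33,-0.2,0.2],[0.095,-0.75,-0.6,0.14,0.39,-0.24,0.2],[0.107,-0.87,-0.7,0.163,0.46,-0.28,0.2],[0.107,-0.87,-0.7,0.163,0.46,-0.28,0.2]]'; python3 - <<'E'
from plan import *
g=place('A',.12); c=cur()
w2=(np.array([.60,.10,.27]),mid(c,g,.6)[1]); print(rel(*w2)); path(c,w2,3)
print(rel(*g))
E
```

```text
time: 19.2
eef_pos: [0.5566, -0.0291, 0.2433]
tcp_rot: [0.953, 0.131, 0.238, -0.135]
contact_force: [-0.6, -0.0, -0.7]
opening: 0.525
(array([ 0.4929, -0.7436,  0.2458]), array([ 0.0958,  0.277 , -0.169 ]))
0.0 [[-0.48, -0.21, 2.1, 0.57, 1.08, 0.58]]
0.33 [[-0.45, -0.24, 2.15, 0.75, 1.01, 0.42]]
0.67 [[-0.41, -0.25, 2.19, 0.95, 0.96, 0.22]]
1.0 [[-0.36, -0.23, 2.23, 1.17, 0.93, -0.0]]
(array([ 0.6784, -2.1978,  0.7881]), array([ 0.1597,  0.4616, -0.2816]))
```

```bash
python3 -m crank '[[0.1,-0.15,0.05,0.02,0.055,-0.034,0.2],[0.2,-0.3,0.1,0.04,0.11,-0.068,0.2],[0.3,-0.45,0.15,0.06,0.165,-0.1,0.2],[0.4,-0.6,0.2,0.077,0.22,-0.135,0.2],[0.49,-0.74,0.245,0.096,0.277,-0.169,0.2],[0.49,-0.74,0.245,0.096,0.277,-0.169,0.2]]'; python3 - <<'E'
from plan import *
g=place('A',.12); c=cur()
w2=(np.array([.60,.22,.265]),mid(c,g,1)[1]); print(rel(*w2)); path(c,w2,3)
print(rel(*g))
E
```

```text
time: 19.8
eef_pos: [0.5994, 0.1002, 0.267]
tcp_rot: [0.842, 0.24, 0.44, -0.2]
contact_force: [0.6, -0.8, -1.5]
opening: 0.526
(array([ 0.1735, -0.6389,  0.4472]), array([ 0.0614,  0.1875, -0.1146]))
0.0 [[-0.36, -0.22, 2.23, 1.17, 0.93, -0.0]]
0.33 [[-0.3, -0.21, 2.27, 1.34, 0.91, -0.17]]
0.67 [[-0.24, -0.18, 2.29, 1.52, 0.9, -0.37]]
1.0 [[-0.17, -0.13, 2.31, 1.7, 0.92, -0.57]]
(array([ 0.2677, -1.2846,  0.8449]), array([ 0.0614,  0.1875, -0.1146]))
```

```bash
python3 -m crank '[[0.04,-0.16,0.11,0.015,0.047,-0.028,0.2],[0.08,-0.32,0.22,0.03,0.094,-0.056,0.2],[0.13,-0.48,0.33,0.046,0.14,-0.085,0.2],[0.17,-0.64,0.447,0.061,0.187,-0.114,0.2],[0.17,-0.64,0.447,0.061,0.187,-0.114,0.2]]'; python3 - <<'E'
from plan import *
g=place('A',.11); 
print(rel(*g))
E
```

```text
time: 20.3
eef_pos: [0.5999, 0.2203, 0.2646]
tcp_rot: [0.733, 0.304, 0.562, -0.233]
contact_force: [-0.5, 0.7, -1.1]
opening: 0.526
(array([ 0.0147, -0.5847,  0.4992]), array([-0.0006,  0.0014,  0.0006]))
```

```bash
python3 -m crank '[[0,-0.2,0.17,0,0,0,0.2],[0.01,-0.4,0.34,0,0,0,0.2],[0.015,-0.585,0.5,0,0.001,0,0.2],[0.015,-0.585,0.5,0,0.001,0,0.2],[0.015,-0.585,0.5,0,0.001,0,0.2]]'; python3 - <<'E'
from plan import *
print(rel(*place('A',.11)))
p=cam('side');save(p,'s15.png',4,(140,170,290,320));p=cam('top');save(p,'t15.png',4,(50,130,200,260))
E
```

```text
time: 20.8
eef_pos: [0.5922, 0.3322, 0.2516]
tcp_rot: [0.731, 0.304, 0.565, -0.231]
contact_force: [1.1, -0.4, -1.0]
opening: 0.527
(array([-0.03  , -0.0217,  0.0015]), array([ 0.0024, -0.0027,  0.0035]))
```

View pics/s15.png

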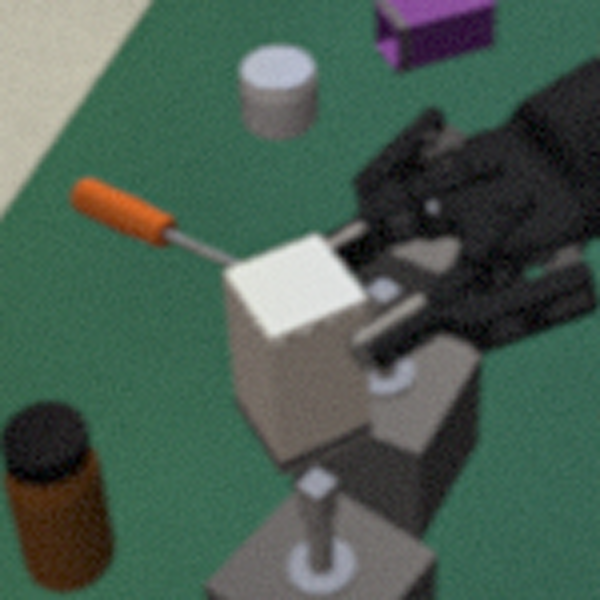

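View pics/t15.png

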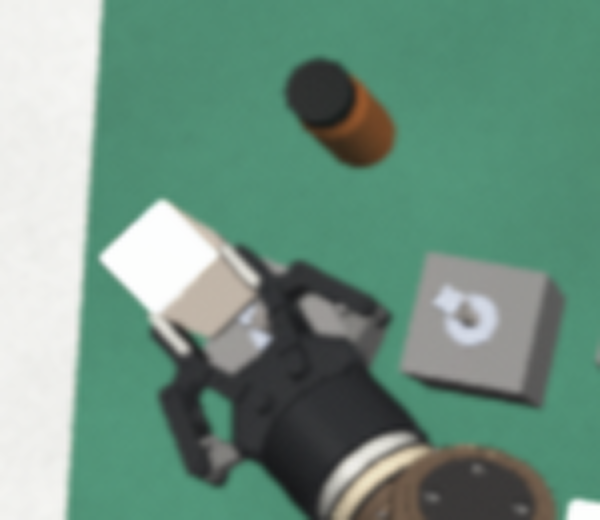

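```bash
cat > heldchk.py <<'E'
from plan import *
def jar_in_tool(tp,tq,j):
    Rt=R.from_quat(tq); Rj=Rpick(j[2]); return Rt.inv().apply(np.array([j[0],j[1],.023])-tp), Rt.inv()*Rj
def overlay(p,Pj,Rj,name,box,sc):
    im=cv2.resize(p['pixels'][box[1]:box[3],box[0]:box[2],::-1],None,fx=sc,fy=sc,interpolation=cv2.INTER_CUBIC)
    C=np.array([[x,y,z] for x in(-.045,.045) for y in(-.023,.023) for z in(-.023,.023)])
    uv=((proj(p,Rj.apply(C)+Pj)-[box[0],box[1]]+.5)*sc-.5).astype(int)
    for i in range(8):
        for b in(1,2,4):
            if not i&b: cv2.line(im,tuple(map(int,uv[i])),tuple(map(int,uv[i|b])),(0,0,255),1)
    cv2.imwrite('pics/'+name,im)
E
python3 - <<'E'
from heldchk import *
T=jar_in_tool(np.array([.5002,-.1543,.0097]),[.99,-.067,-.128,-.008],(.4922,-.1533,-.1335))
c=cur(); Pj=c[0]+c[1].apply(T[0]); Rj=c[1]*T[1]; print(Pj,Rj.apply([1,0,0]))
a=cam('side');b=cam('top')
overlay(a,Pj,Rj,'o_s.png',(180,215,240,295),8); overlay(b,Pj,Rj,'o_t.png',(65,170,125,220),9)
E
```

```text
[0.58355588 0.32139308 0.24409344] [-0.00666617  0.00556432  0.9999623 ]
```

View pics/o_s.png

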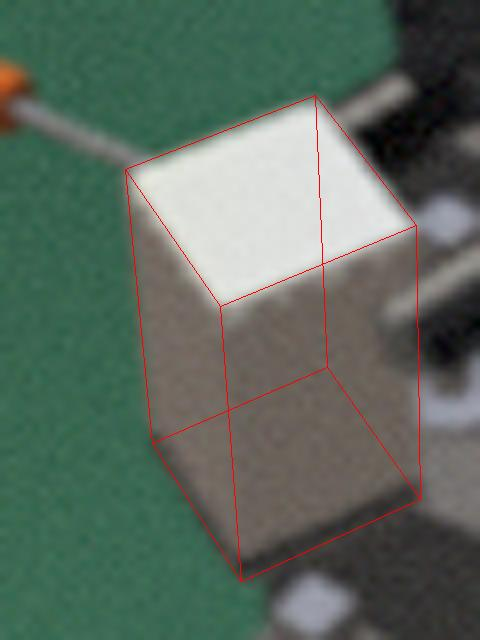

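View pics/o_t.png

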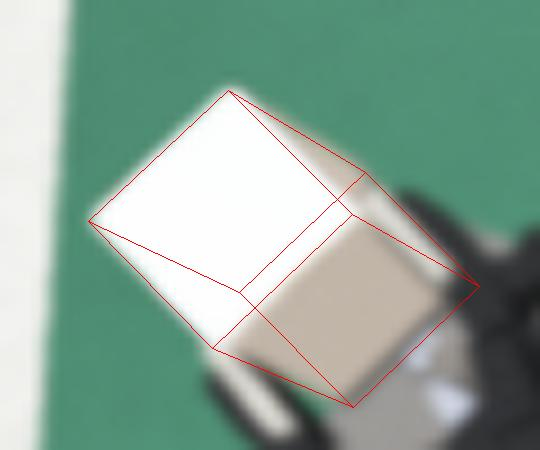

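```bash
cat >> heldchk.py <<'E'
import pickle
def tool_for(k,T,up,ph=45):
    x,y=decks[k]; Rj=Rplace(np.radians(ph)); Rt=Rj*T[1].inv(); return np.array([x,y,.130+up])-Rt.apply(T[0]),Rt
E
cat > tgt.py <<'E'
from heldchk import *
import sys
k=sys.argv[1]; ups=[float(v) for v in sys.argv[2].split(',')]; ph=float(sys.argv[3]) if len(sys.argv)>3 else 45
T=pickle.load(open('T.pkl','rb'))
c=cur(); print('jar',(c[0]+c[1].apply(T[0])).round(4),(c[1]*T[1]).apply([1,0,0]).round(4),'F',st()['contact_force'].round(1))
for u in ups: print(u,rel(*tool_for(k,T,u,ph)))
E
python3 - <<'E'
from heldchk import *
T=jar_in_tool(np.array([.5002,-.1543,.0097]),[.99,-.067,-.128,-.008],(.4922,-.1533,-.1335)); pickle.dump(T,open('T.pkl','wb'))
E
python3 tgt.py A .1,.06,.0
```

```text
jar [0.5836 0.3211 0.2442] [-0.0072  0.0055  1.    ] F [-0.  -0.7  0.7]
0.1 (array([-0.0947, -0.0342,  0.0106]), array([ 0.0039, -0.0008,  0.0049]))
0.06 (array([-0.3527, -0.0362,  0.0781]), array([ 0.0039, -0.0008,  0.0049]))
0.0 (array([-0.7397, -0.0392,  0.1793]), array([ 0.0039, -0.0008,  0.0049]))
```

```bash
python3 -m crank '[[-0.095,-0.034,0.01,0.004,0,0.005,0.2],[-0.2,-0.035,0.04,0.004,0,0.005,0.2],[-0.3,-0.036,0.065,0.004,0,0.005,0.2],[-0.35,-0.036,0.078,0.004,0,0.005,0.2],[-0.35,-0.036,0.078,0.004,0,0.005,0.2],[-0.35,-0.036,0.078,0.004,0,0.005,0.2]]'; python3 tgt.py A .06,.01,.0; python3 - <<'E'
from h import *
save(cam('side'),'s16.png',5,(170,200,280,320))
E
```

```text
time: 21.6
eef_pos: [0.5877, 0.3337, 0.1987]
tcp_rot: [0.731, 0.302, 0.565, -0.235]
contact_force: [-0.3, -0.8, 0.3]
opening: 0.523
jar [0.5783 0.3243 0.1906] [-0.0013 -0.0016  1.    ] F [-0.3 -0.8  0.3]
0.06 (array([-0.0052,  0.0065, -0.0025]), array([-0.001 , -0.0013,  0.0002]))
0.01 (array([-0.3277,  0.007 ,  0.0816]), array([-0.001 , -0.0013,  0.0002]))
0.0 (array([-0.3923,  0.0071,  0.0984]), array([-0.001 , -0.0013,  0.0002]))
```

View pics/s16.png

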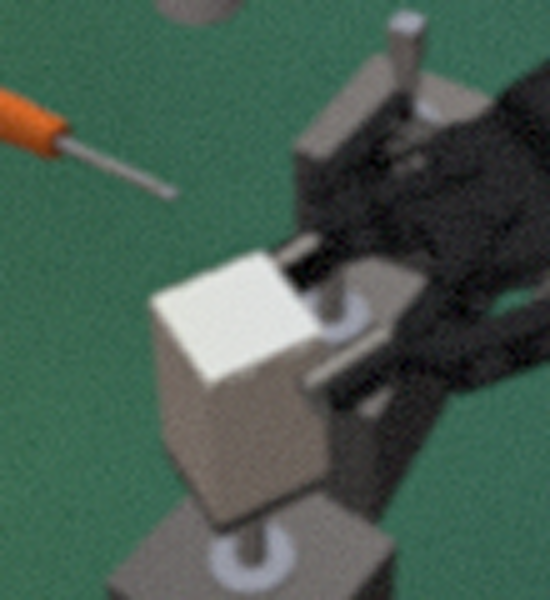

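```bash
python3 -m crank '[[-0.06,0.006,0.014,-0.001,-0.001,0,0.2],[-0.12,0.006,0.028,-0.001,-0.001,0,0.2],[-0.18,0.007,0.044,-0.001,-0.001,0,0.2],[-0.24,0.007,0.06,-0.001,-0.001,0,0.2],[-0.3,0.007,0.075,-0.001,-0.001,0,0.2],[-0.327,0.007,0.082,-0.001,-0.001,0,0.2],[-0.327,0.007,0.082,-0.001,-0.001,0,0.2]]'; python3 tgt.py A .005,.0,-.002
```

```text
time: 22.35
eef_pos: [0.5869, 0.3331, 0.146]
tcp_rot: [0.733, 0.302, 0.563, -0.234]
contact_force: [0.2, 0.2, 0.0]
opening: 0.525
jar [0.5776 0.3236 0.138 ] [2.3e-03 5.0e-04 1.0e+00] F [0.2 0.2 0. ]
0.005 (array([-0.0182,  0.007 ,  0.0075]), array([-0.0007,  0.0013, -0.0007]))
0.0 (array([-0.0504,  0.0071,  0.016 ]), array([-0.0007,  0.0013, -0.0007]))
-0.002 (array([-0.0633,  0.0071,  0.0195]), array([-0.0007,  0.0013, -0.0007]))
```

```bash
python3 -m crank '[[-0.018,0.006,0.007,0,0,0,0.2],[-0.035,0.006,0.012,0,0,0,0.2],[-0.05,0.006,0.016,0,0,0,0.2],[-0.05,0.006,0.016,0,0,0,0.2]]'; python3 tgt.py A -.002; python3 - <<'E'
from h import *
save(cam('side'),'s17.png',5,(170,220,280,340))
E
```

```text
time: 22.75
eef_pos: [0.5882, 0.3328, 0.1393]
tcp_rot: [0.732, 0.303, 0.564, -0.234]
contact_force: [-0.0, -0.6, -0.5]
opening: 0.524
jar [0.5788 0.3233 0.1313] [5.e-04 4.e-04 1.e+00] F [-0.  -0.6 -0.5]
-0.002 (array([-0.0215, -0.0003,  0.0037]), array([-0.0005,  0.0004,  0.0001]))
```

View pics/s17.png

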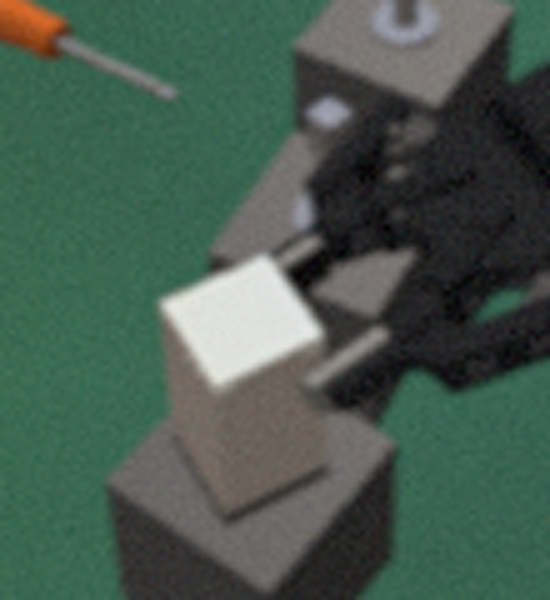

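```bash
python3 -m crank '[[-0.01,0,0.002,0,0,0,0.2],[-0.02,0,0.003,0,0,0,0.2],[-0.02,0,0.003,0,0,0,0.2]]'; python3 tgt.py A -.002; python3 -m crank '[[0,0,0,0,0,0,0.6],[0,0,0,0,0,0,0.75],[0,0,0,0,0,0,0.75],[0,0,0,0,0,0,0.75],[0,0,-0.1,0,0,0,0.75],[0,0,-0.3,0,0,0,0.75],[0,0,-0.5,0,0,0,0.75],[0.1,0,-0.7,0,0,0,0.75],[0.3,0,-0.8,0,0,0,0.75],[0.5,0,-0.8,0,0,0,0.75],[0.5,0,-0.8,0,0,0,0.75]]';python3 - <<'E'
from plan import *
save(cam('side'),'s18.png',4,(150,170,300,320)); print(cur()[0],st()['qpos'])
E
```

```text
time: 23.1
eef_pos: [0.5888, 0.3331, 0.1389]
tcp_rot: [0.73, 0.303, 0.566, -0.235]
contact_force: [-2.2, -0.6, 4.6]
opening: 0.529
jar [0.5795 0.3237 0.1307] [-0.0042 -0.003   1.    ] F [-2.2 -0.6  4.6]
-0.002 (array([-0.0195, -0.0017, -0.0011]), array([-0.0011, -0.0032,  0.0009]))
time: 24.2
eef_pos: [0.523, 0.2644, 0.2458]
tcp_rot: [0.729, 0.304, 0.567, -0.233]
contact_force: [0.3, 1.0, -0.0]
opening: 0.748
[0.52215512 0.26438063 0.24269267] [-0.07440125 -0.28190853  2.482558    1.79704335  0.85127586 -0.62315142]
```

View pics/s18.png

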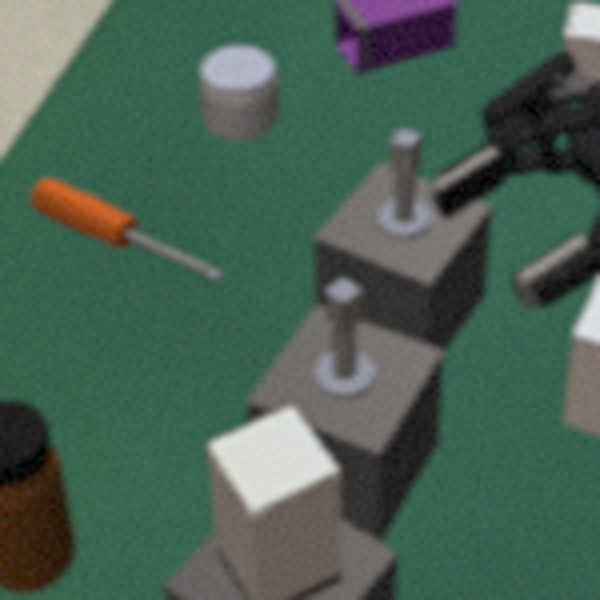

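```bash
python3 jarloc.py b_ top; python3 - <<'E'
from plan import *
j=(.4709,-.2535,.0161); c=cur(); g=pick(j,.19); print(g[0])
w1=(np.array([.55,.18,.27]),mid(c,g,.25)[1]); path(c,w1,4); print(rel(*w1))
w2=(np.array([.53,.05,.26]),mid(c,g,.6)[1]); path(w1,w2,4);path(w2,g,4);path(g,pick(j,0),2)
E
```

```text
j0 [ 0.7716 -0.1169 -3.1844] 3.0
j1 [ 0.4708 -0.2535  0.0161] 5.4
j2 [ 0.5028 -0.3939 -0.2231] 15.9
[ 0.47805916 -0.25338473  0.19793719]
0.0 []
0.25 []
0.5 [[-0.13, -0.36, 2.41, 1.4, 0.77, -0.16]]
0.75 [[-0.15, -0.37, 2.36, 1.2, 0.78, 0.06]]
1.0 [[-0.17, -0.37, 2.3, 1.02, 0.8, 0.26]]
(array([ 0.1331,  0.5337, -0.307 ]), array([-0.0682, -0.2367,  0.1171]))
0.0 [[-0.17, -0.37, 2.3, 1.02, 0.8, 0.26]]
0.25 [[-0.2, -0.37, 2.25, 0.81, 0.87, 0.47]]
0.5 [[-0.23, -0.35, 2.19, 0.63, 0.95, 0.65]]
0.75 [[-0.25, -0.31, 2.13, 0.49, 1.04, 0.78]]
1.0 [[-0.27, -0.26, 2.07, 0.36, 1.13, 0.9]]
0.0 [[-0.27, -0.26, 2.07, 0.36, 1.13, 0.9]]
0.25 [[-0.37, -0.19, 2.01, 0.24, 1.23, 0.92]]
0.5 [[-0.46, -0.09, 1.94, 0.11, 1.31, 0.94]]
0.75 [[-0.53, 0.02, 1.87, -0.02, 1.38, 0.96]]
1.0 [[-0.6, 0.15, 1.77, -0.15, 1.44, 0.99]]
0.0 [[-0.6, 0.15, 1.77, -0.15, 1.44, 0.99]]
0.5 [[-0.6, 0.25, 1.84, -0.16, 1.27, 1.02]]
1.0 [[-0.6, 0.38, 1.87, -0.17, 1.11, 1.05]]
```

View pics/b_top.png

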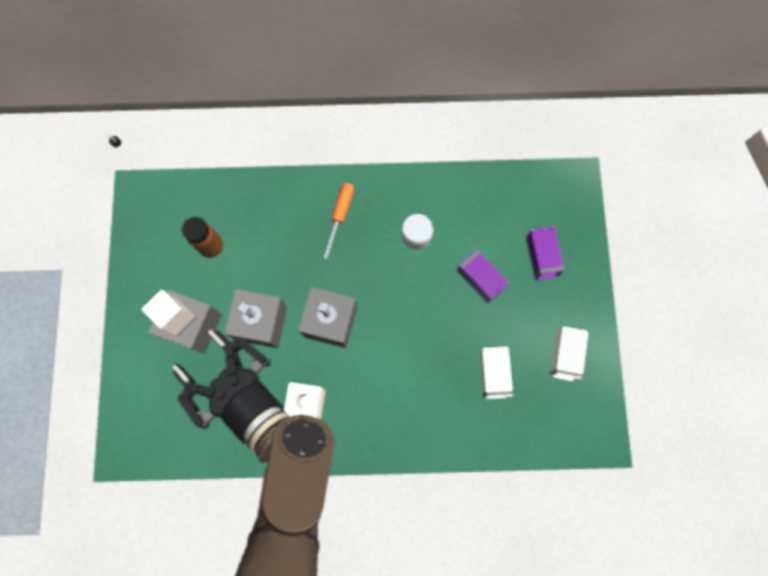

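```bash
python3 -m crank '[[0.05,0.1,-0.05,-0.015,-0.06,0.03,0.8],[0.07,0.2,-0.12,-0.03,-0.12,0.06,0.9],[0.1,0.35,-0.2,-0.045,-0.17,0.09,1],[0.13,0.53,-0.307,-0.068,-0.237,0.117,1],[0.13,0.53,-0.307,-0.068,-0.237,0.117,1]]'; python3 - <<'E'
from plan import *
j=(.4708,-.2535,.0161); c=cur(); g=pick(j,.19)
print(c[0],st()['qpos']); w2=(np.array([.53,.05,.26]),mid(c,g,.45)[1]); print(rel(*w2))
E
```

```text
time: 24.85
eef_pos: [0.5529, 0.1783, 0.2737]
tcp_rot: [0.859, 0.242, 0.412, -0.184]
contact_force: [0.2, -0.2, 0.7]
opening: 1.003
[0.5528887  0.17828936 0.27369378] [-0.16987174 -0.36773291  2.29070059  1.0191445   0.80173474  0.26197569]
(array([-0.3821,  0.6215, -0.4805]), array([-0.091 , -0.3209,  0.1577]))
```

```bash
python3 -m crank '[[-0.1,0.15,-0.12,-0.022,-0.08,0.04,1],[-0.2,0.3,-0.24,-0.045,-0.16,0.08,1],[-0.3,0.45,-0.36,-0.068,-0.24,0.12,1],[-0.38,0.62,-0.48,-0.09,-0.32,0.158,1],[-0.38,0.62,-0.48,-0.09,-0.32,0.158,1]]'; python3 - <<'E'
from plan import *
j=(.4708,-.2535,.0161); c=cur(); g=pick(j,.19)
for u in(.45,.5,1):print(c[0],rel(*mid(c,g,u)))
E
```

```text
time: 25.35
eef_pos: [0.5284, 0.0516, 0.2554]
tcp_rot: [0.968, 0.145, 0.173, -0.109]
contact_force: [-0.7, 1.0, -0.9]
opening: 1.001
[0.52837077 0.05161998 0.2554013 ] (array([-0.421 ,  0.8346, -0.1271]), array([-0.052 , -0.1749,  0.0877]))
[0.52837077 0.05161998 0.2554013 ] (array([-0.4677,  0.9273, -0.1412]), array([-0.0578, -0.1943,  0.0974]))
[0.52837077 0.05161998 0.2554013 ] (array([-0.9355,  1.8546, -0.2825]), array([-0.1156, -0.3887,  0.1948]))
```

```bash
python3 -m crank '[[-0.12,0.23,-0.035,-0.02,-0.06,0.03,1],[-0.23,0.46,-0.07,-0.04,-0.12,0.06,1],[-0.35,0.7,-0.1,-0.06,-0.18,0.09,1],[-0.47,0.93,-0.14,-0.08,-0.25,0.13,1],[-0.47,0.93,-0.14,-0.1,-0.32,0.16,1],[-0.47,0.93,-0.14,-0.116,-0.389,0.195,1]]'; python3 - <<'E'
from plan import *
j=(.4708,-.2535,.0161)
for u in(.15,.06):print(rel(*pick(j,u)))
E
```

```text
time: 25.95
eef_pos: [0.5005, -0.0993, 0.2248]
tcp_rot: [0.991, 0.008, -0.133, -0.0]
contact_force: [-0.0, -0.4, -0.3]
opening: 0.999
(array([-0.0433,  1.0264,  0.4713]), array([-0.0019,  0.0036, -0.    ]))
(array([0.1153, 1.0281, 1.0499]), array([-0.0019,  0.0036, -0.    ]))
```

```bash
python3 -m crank '[[-0.01,0.3,0.1,0,0,0,1],[-0.02,0.6,0.2,0,0,0,1],[-0.03,0.85,0.3,0,0,0,1],[-0.04,1,0.47,-0.002,0.003,0,1],[-0.04,1,0.47,-0.002,0.003,0,1],[-0.04,1,0.47,-0.002,0.003,0,1]]'; python3 - <<'E'
from plan import *
j=(.4708,-.2535,.0161)
for u in(.06,0):print(rel(*pick(j,u)))
p=cam('side');save(p,'s19.png',4,(230,100,350,230))
E
```

```text
time: 26.55
eef_pos: [0.4791, -0.2489, 0.1588]
tcp_rot: [0.992, 0.008, -0.129, 0.0]
contact_force: [-0.2, 0.8, 0.1]
opening: 1.007
(array([0.1471, 0.0303, 0.5877]), array([-0.0006, -0.0022,  0.0007]))
(array([0.2493, 0.0308, 0.9744]), array([-0.0006, -0.0022,  0.0007]))
```

View pics/s19.png

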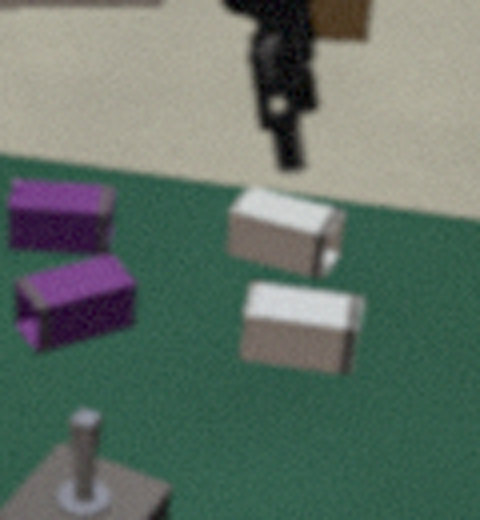

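Descend in one go and close.

```bash
python3 -m crank '[[0.05,0.03,0.2,0,0,0,1],[0.1,0.03,0.4,0,0,0,1],[0.15,0.03,0.6,0,0,0,1],[0.19,0.03,0.75,0,-0.002,0,1],[0.23,0.031,0.88,0,-0.002,0,1],[0.248,0.031,0.97,0,-0.002,0,1],[0.248,0.031,0.97,0,-0.002,0,1],[0.248,0.031,0.97,0,-0.002,0,0.7]]'; python3 -m crank '[[0,0,0,0,0,0,0.5],[0,0,0,0,0,0,0.3],[0,0,0,0,0,0,0.2],[0,0,0,0,0,0,0.2],[0,0,0,0,0,0,0.2],[0,0,0,0,0,0,0.2]]' 40; python3 - <<'E'
from heldchk import *
j=(.4708,-.2535,.0161); s=st(); print(rel(*pick(j,0)),s['contact_force'])
# jaw centres jar along tool y
Rt=R.from_quat(s['tcp_rot']); T=jar_in_tool(s['eef_pos'],s['tcp_rot'],j); T[0][1]=0; print(T[0]); pickle.dump(T,open('T.pkl','wb'))
print(rel(*pick(j,.14)))
E
```

```text
time: 27.4
eef_pos: [0.4806, -0.2564, 0.0124]
tcp_rot: [0.992, 0.008, -0.128, 0.004]
contact_force: [-0.1, 0.6, 0.2]
opening: 0.858
time: 28.0
eef_pos: [0.4811, -0.2575, 0.0133]
tcp_rot: [0.992, 0.007, -0.127, 0.004]
contact_force: [0.2, 1.7, 6.0]
opening: 0.518
(array([-0.0107, -0.0277,  0.0395]), array([ 0.0043, -0.0041, -0.0014])) [0.22884002 1.7291922  5.95444593]
[-0.01233796  0.         -0.00683664]
(array([-0.2465, -0.0211, -0.8635]), array([ 0.0043, -0.0041, -0.0014]))
```

```bash
python3 -m crank '[[-0.05,0,-0.2,0,0,0,0.2],[-0.1,0,-0.4,0,0,0,0.2],[-0.16,0,-0.6,0,0,0,0.2],[-0.25,0,-0.9,0,0,0,0.2],[-0.25,0,-0.9,0,0,0,0.2]]'; python3 - <<'E'
from heldchk import *
T=pickle.load(open('T.pkl','rb'))
c=cur(); a=cam('side'); Pj=c[0]+c[1].apply(T[0]); Rj=c[1]*T[1]
overlay(a,Pj,Rj,'o_s2.png',(240,80,340,180),6)
g=tool_for('W',T,.13); print(g[0])
w1=(np.array([.55,-.13,.26]),mid(c,g,.5)[1]); print(rel(*w1)); path(c,w1,3)
w2=(np.array([.585,0.02,.275]),mid(c,g,.8)[1]); path(w1,w2,3)
w3=(np.array([.595,.10,.275]),mid(c,g,1)[1]); path(w2,w3,3)
path(w3,g,3); path(g,tool_for('W',T,0),3)
E
```

```text
time: 28.5
eef_pos: [0.4812, -0.2584, 0.1588]
tcp_rot: [0.992, 0.007, -0.123, 0.008]
contact_force: [0.8, -0.5, 0.0]
opening: 0.519
[0.58793327 0.19732943 0.27021047]
(array([ 0.2903, -0.8349, -0.8024]), array([ 0.1382,  0.4746, -0.2292]))
0.0 [[-0.6, 0.18, 1.8, -0.16, 1.35, 1.0]]
0.33 [[-0.62, 0.04, 1.88, 0.06, 1.27, 0.81]]
0.67 [[-0.64, -0.07, 1.95, 0.31, 1.21, 0.59]]
1.0 [[-0.67, -0.15, 2.01, 0.58, 1.19, 0.35]]
0.0 [[-0.67, -0.15, 2.01, 0.58, 1.19, 0.35]]
0.33 [[-0.64, -0.2, 2.09, 0.75, 1.15, 0.22]]
0.67 [[-0.6, -0.23, 2.16, 0.94, 1.12, 0.07]]
1.0 [[-0.55, -0.23, 2.22, 1.14, 1.09, -0.1]]
0.0 [[-0.55, -0.23, 2.22, 1.14, 1.09, -0.1]]
0.33 [[-0.52, -0.21, 2.25, 1.27, 1.1, -0.24]]
0.67 [[-0.49, -0.19, 2.28, 1.4, 1.12, -0.39]]
1.0 [[-0.46, -0.14, 2.3, 1.53, 1.15, -0.54]]
0.0 [[-0.46, -0.14, 2.3, 1.53, 1.15, -0.54]]
0.33 [[-0.38, -0.16, 2.32, 1.57, 1.09, -0.54]]
0.67 [[-0.31, -0.17, 2.33, 1.62, 1.03, -0.54]]
1.0 [[-0.23, -0.18, 2.34, 1.67, 0.97, -0.55]]
0.0 [[-0.23, -0.18, 2.34, 1.67, 0.97, -0.55]]
0.33 [[-0.23, -0.09, 2.36, 1.74, 0.98, -0.68]]
0.67 [[-0.23, 0.02, 2.37, 1.81, 1.0, -0.81]]
1.0 [[-0.23, 0.13, 2.37, 1.88, 1.03, -0.94]]
```

View pics/o_s2.png

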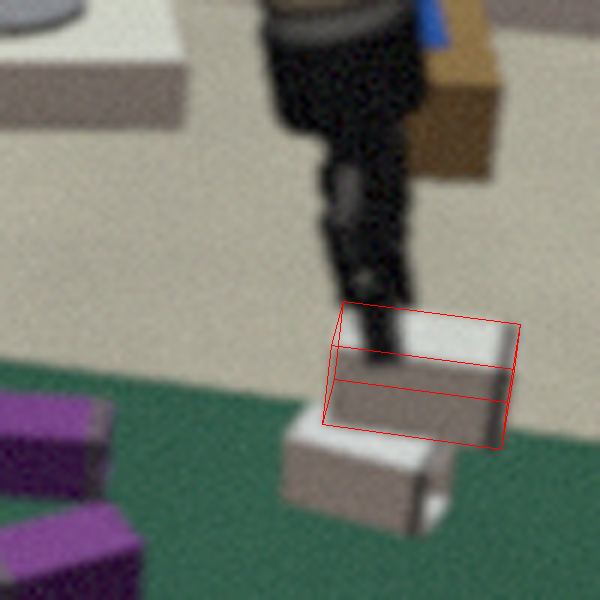

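```bash
python3 -m crank '[[0.04,-0.12,-0.12,0.02,0.068,-0.033,0.2],[0.08,-0.24,-0.23,0.04,0.136,-0.066,0.2],[0.12,-0.36,-0.34,0.06,0.2,-0.1,0.2],[0.17,-0.48,-0.46,0.08,0.27,-0.13,0.2],[0.21,-0.6,-0.58,0.1,0.34,-0.165,0.2],[0.25,-0.72,-0.7,0.12,0.41,-0.2,0.2],[0.29,-0.83,-0.8,0.138,0.475,-0.23,0.2],[0.29,-0.83,-0.8,0.138,0.475,-0.23,0.2]]'; python3 - <<'E'
from heldchk import *
T=pickle.load(open('T.pkl','rb')); c=cur(); g=tool_for('W',T,.13); print(c[0],st()['qpos'])
w2=(np.array([.585,0.02,.275]),mid(c,g,.6)[1]); print(rel(*w2))
E
```

```text
time: 29.35
eef_pos: [0.5473, -0.1291, 0.2541]
tcp_rot: [0.948, 0.168, 0.239, -0.127]
contact_force: [-1.0, -1.1, -0.6]
opening: 0.519
[ 0.54729936 -0.12910787  0.25413551] [-0.67345604 -0.14859795  2.02087524  0.57749506  1.19269725  0.34972131]
(array([ 0.533 , -0.8333,  0.3037]), array([ 0.082 ,  0.2849, -0.1402]))
```

```bash
python3 -m crank '[[0.09,-0.14,0.05,0.014,0.047,-0.023,0.2],[0.18,-0.28,0.1,0.028,0.095,-0.047,0.2],[0.27,-0.42,0.15,0.041,0.142,-0.07,0.2],[0.36,-0.56,0.2,0.055,0.19,-0.093,0.2],[0.45,-0.7,0.25,0.068,0.237,-0.117,0.2],[0.53,-0.83,0.3,0.082,0.285,-0.14,0.2],[0.53,-0.83,0.3,0.082,0.285,-0.14,0.2]]'; python3 - <<'E'
from heldchk import *
T=pickle.load(open('T.pkl','rb')); c=cur(); g=tool_for('W',T,.13); print(c[0],st()['qpos'])
w2=(np.array([.595,0.10,.275]),mid(c,g,1)[1]); print(rel(*w2))
E
```

```text
time: 30.05
eef_pos: [0.5839, 0.0206, 0.2723]
tcp_rot: [0.838, 0.253, 0.442, -0.196]
contact_force: [-0.5, -0.1, -0.9]
opening: 0.522
[0.58389689 0.02059287 0.27226969] [-0.54933576 -0.22227315  2.21562758  1.13011664  1.09876448 -0.09979276]
(array([ 0.1836, -0.3788,  0.3299]), array([ 0.052 ,  0.1925, -0.0957]))
```

```bash
python3 -m crank '[[0.045,-0.095,0.08,0.013,0.048,-0.024,0.2],[0.09,-0.19,0.165,0.026,0.096,-0.048,0.2],[0.137,-0.28,0.25,0.039,0.144,-0.072,0.2],[0.183,-0.379,0.33,0.052,0.192,-0.096,0.2],[0.183,-0.379,0.33,0.052,0.192,-0.096,0.2]]'; python3 tgt.py W .11
```

```text
time: 30.55
eef_pos: [0.5957, 0.0991, 0.2753]
tcp_rot: [0.733, 0.301, 0.565, -0.231]
contact_force: [-0.7, 0.2, -1.7]
opening: 0.526
jar [0.5888 0.0922 0.2651] [8.0e-04 2.1e-03 1.0e+00] F [-0.7  0.2 -1.7]
0.11 (array([-0.0538, -0.5028,  0.4515]), array([0.0002, 0.0013, 0.0006]))
```

```bash
python3 -m crank '[[-0.01,-0.17,0.15,0,0,0,0.2],[-0.03,-0.34,0.3,0,0,0,0.2],[-0.054,-0.503,0.45,0,0.001,0,0.2],[-0.054,-0.503,0.45,0,0.001,0,0.2],[-0.054,-0.503,0.45,0,0.001,0,0.2]]'; python3 tgt.py W .08,.06; python3 - <<'E'
from heldchk import *
T=pickle.load(open('T.pkl','rb')); c=cur(); Pj=c[0]+c[1].apply(T[0]); Rj=c[1]*T[1]
a=cam('side');b=cam('top')
overlay(a,Pj,Rj,'o_s.png',(190,180,270,280),6); overlay(b,Pj,Rj,'o_t.png',(105,165,185,235),7)
E
```

```text
time: 31.05
eef_pos: [0.5898, 0.196, 0.2543]
tcp_rot: [0.731, 0.301, 0.568, -0.229]
contact_force: [-0.9, -0.8, -1.5]
opening: 0.523
jar [0.5829 0.1892 0.2441] [-0.0078  0.0032  1.    ] F [-0.9 -0.8 -1.5]
0.08 (array([-0.2207, -0.0165,  0.054 ]), array([ 0.0022, -0.0021,  0.0045]))
0.06 (array([-0.3498, -0.0174,  0.0872]), array([ 0.0022, -0.0021,  0.0045]))
```

View pics/o_s.png

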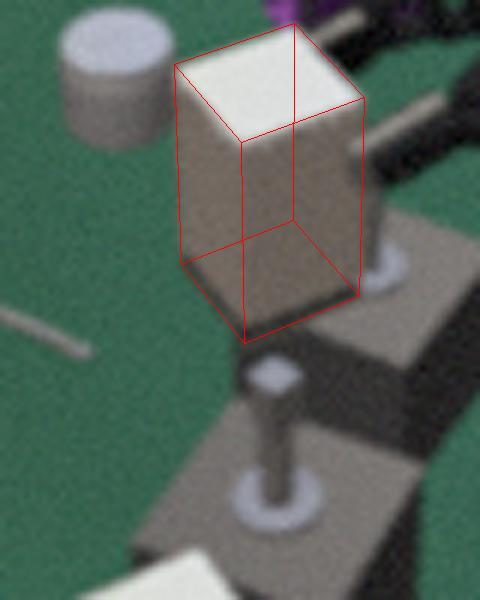

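View pics/o_t.png

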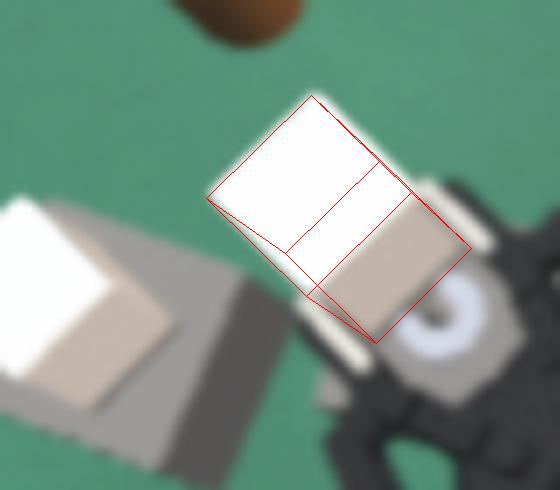

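```bash
sed -i "s/'W':(.581,/'W':(.5815,/" plan.py; python3 -m crank '[[-0.07,-0.017,0.015,0.002,-0.002,0.004,0.2],[-0.14,-0.017,0.034,0.002,-0.002,0.004,0.2],[-0.22,-0.017,0.054,0.002,-0.002,0.004,0.2],[-0.29,-0.017,0.07,0.002,-0.002,0.004,0.2],[-0.35,-0.017,0.087,0.002,-0.002,0.004,0.2],[-0.35,-0.017,0.087,0.002,-0.002,0.004,0.2]]'; python3 tgt.py W .06,.01
```

```text
time: 31.75
eef_pos: [0.5873, 0.1968, 0.1979]
tcp_rot: [0.733, 0.299, 0.565, -0.232]
contact_force: [-0.4, -0.3, -1.4]
opening: 0.522
jar [0.5803 0.19   0.1877] [ 1.4e-03 -8.0e-04  1.0e+00] F [-0.4 -0.3 -1.4]
0.06 (array([0.017 , 0.0026, 0.0039]), array([ 0.0008,  0.0003, -0.0012]))
0.01 (array([-0.3055,  0.0033,  0.0882]), array([ 0.0008,  0.0003, -0.0012]))
```

```bash
python3 -m crank '[[-0.05,0.003,0.02,0.001,0,-0.001,0.2],[-0.1,0.003,0.034,0.001,0,-0.001,0.2],[-0.16,0.003,0.05,0.001,0,-0.001,0.2],[-0.22,0.003,0.065,0.001,0,-0.001,0.2],[-0.27,0.003,0.08,0.001,0,-0.001,0.2],[-0.305,0.003,0.088,0.001,0,-0.001,0.2],[-0.305,0.003,0.088,0.001,0,-0.001,0.2]]'; python3 tgt.py W .0,-.002;  python3 - <<'E'
from h import *
save(cam('side'),'s20.png',5,(180,190,290,310))
E
```

```text
time: 32.45
eef_pos: [0.5885, 0.1981, 0.1511]
tcp_rot: [0.732, 0.301, 0.566, -0.232]
contact_force: [-0.1, -0.3, 0.0]
opening: 0.522
jar [0.5816 0.1913 0.1409] [-9.e-04 -1.e-04  1.e+00] F [-0.1 -0.3  0. ]
0.0 (array([-0.0712,  0.0033,  0.0144]), array([-0.0008, -0.0005,  0.0006]))
-0.002 (array([-0.0841,  0.0033,  0.0177]), array([-0.0008, -0.0005,  0.0006]))
```

View pics/s20.png

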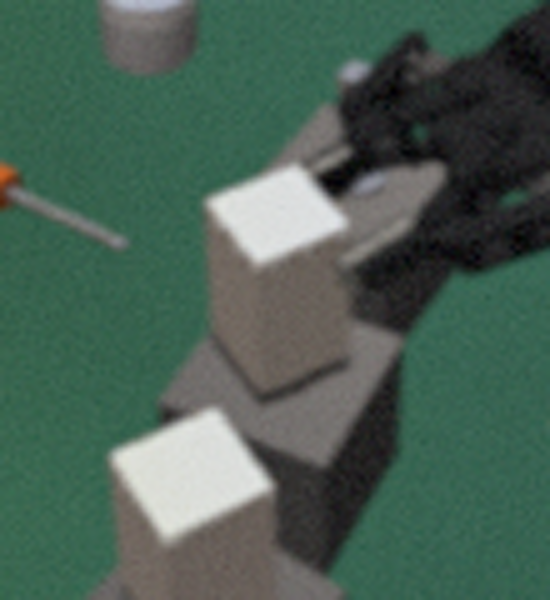

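```bash
python3 -m crank '[[-0.02,0.003,0.004,-0.001,0,0,0.2],[-0.04,0.003,0.008,-0.001,0,0,0.2],[-0.06,0.003,0.013,-0.001,0,0,0.2],[-0.075,0.003,0.016,-0.001,0,0,0.2],[-0.075,0.003,0.016,-0.001,0,0,0.2]]'; python3 tgt.py W -.002
```

```text
time: 33.0
eef_pos: [0.5891, 0.1974, 0.1414]
tcp_rot: [0.731, 0.301, 0.567, -0.232]
contact_force: [-1.3, 0.6, 1.9]
opening: 0.521
jar [0.5822 0.1906 0.1312] [-4.6e-03 -6.0e-04  1.0e+00] F [-1.3  0.6  1.9]
-0.002 (array([-0.0216, -0.0028,  0.0018]), array([ 0.0002, -0.0023,  0.0018]))
```

```bash
python3 - <<'E'
from heldchk import *
c=cur()
for b in(.03,.05,.06,.07,.08):
    for u in(0,.05,.1): print(b,u,[q.round(2).tolist() for q in ik(c[0]+c[1].apply([u,0,-b]),c[1])])
E
```

```text
0.03 0 [[-0.3, 0.07, 2.41, 1.81, 1.07, -0.91]]
0.03 0.05 [[-0.27, -0.04, 2.39, 1.77, 1.02, -0.77]]
0.03 0.1 [[-0.24, -0.13, 2.36, 1.71, 0.98, -0.63]]
0.05 0 [[-0.34, 0.02, 2.44, 1.77, 1.1, -0.89]]
0.05 0.05 [[-0.31, -0.09, 2.42, 1.72, 1.05, -0.74]]
0.05 0.1 [[-0.28, -0.18, 2.39, 1.67, 1.01, -0.6]]
0.06 0 []
0.06 0.05 [[-0.34, -0.11, 2.44, 1.7, 1.07, -0.73]]
0.06 0.1 [[-0.31, -0.2, 2.4, 1.65, 1.03, -0.59]]
0.07 0 []
0.07 0.05 []
0.07 0.1 [[-0.33, -0.23, 2.42, 1.62, 1.05, -0.57]]
0.08 0 []
0.08 0.05 []
0.08 0.1 [[-0.35, -0.25, 2.43, 1.6, 1.07, -0.56]]
```

```bash
python3 -m crank '[[-0.01,-0.001,0,0,0,0,0.2],[-0.01,-0.001,0,0,0,0,0.6],[-0.01,-0.001,0,0,0,0,0.75],[-0.01,-0.001,0,0,0,0,0.75],[-0.01,-0.001,0,0,0,0,0.75],[-0.01,0,-0.1,0,0,0,0.75],[0,0,-0.2,0,0,0,0.75],[0.1,0,-0.27,0,0,0,0.75],[0.3,0,-0.3,0,0,0,0.75],[0.5,0,-0.3,0,0,0,0.75],[0.7,0,-0.3,0,0,0,0.75],[0.7,0,-0.3,0,0,0,0.75]]'; python3 jarloc.py c_ top,side;python3 - <<'E'
from plan import *
print(cur()[0],st()['qpos'])
E
```

```text
time: 34.2
eef_pos: [0.5784, 0.1854, 0.2597]
tcp_rot: [0.729, 0.302, 0.57, -0.23]
contact_force: [-0.2, -0.7, 1.1]
opening: 0.751
j0 [ 0.5156 -0.3032  0.232 ] 597.3
j1 [ 0.5083 -0.2096 -3.131 ] 394.6
j2 [ 0.5014 -0.3944 -0.2317] 646.1
[0.57644171 0.18547444 0.25422851] [-0.2672912  -0.17615083  2.37556104  1.66976855  0.99976874 -0.59338605]
```

View pics/c_side.png

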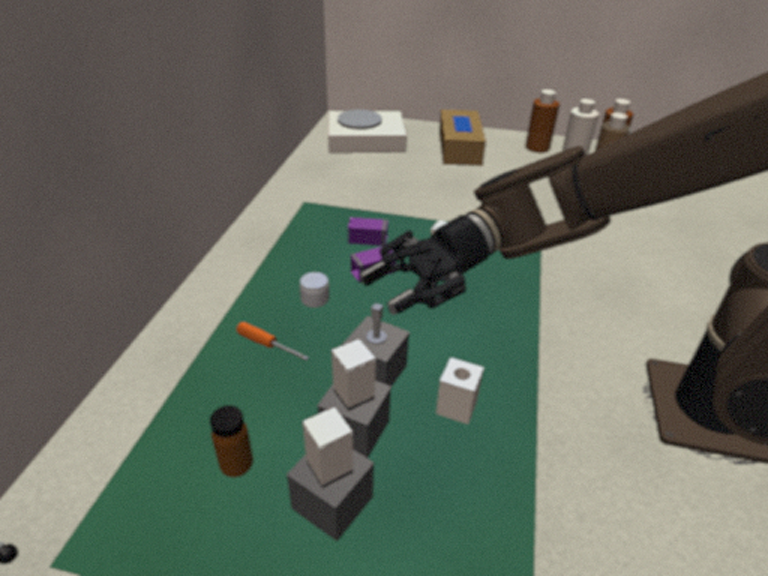

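View pics/c_top.png

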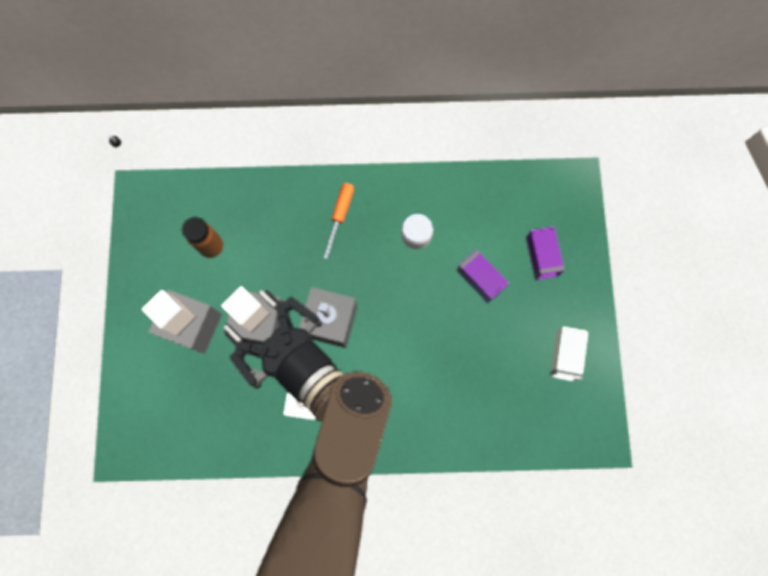

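```bash
python3 - <<'E'
from plan import *
j=(.5028,-.3939,-.223); c=cur(); g=pick(j,.19); print(g[0])
w1=(np.array([.56,.05,.27]),mid(c,g,.45)[1]); print(rel(*w1)); path(c,w1,4)
w2=(np.array([.54,-.1,.26]),mid(c,g,.85)[1]); path(w1,w2,4);path(w2,g,4);path(g,pick(j,0),2)
E
```

```text
[ 0.50978279 -0.3954835   0.19793719]
(array([-0.0789,  0.5664, -0.7153]), array([-0.1585, -0.4113,  0.2742]))
0.0 [[-0.27, -0.18, 2.38, 1.67, 1.0, -0.59]]
0.25 [[-0.3, -0.27, 2.35, 1.42, 0.91, -0.25]]
0.5 [[-0.33, -0.32, 2.3, 1.13, 0.88, 0.1]]
0.75 [[-0.34, -0.33, 2.23, 0.86, 0.92, 0.42]]
1.0 [[-0.34, -0.3, 2.14, 0.63, 1.0, 0.69]]
0.0 [[-0.34, -0.3, 2.14, 0.63, 1.0, 0.69]]
0.25 [[-0.36, -0.24, 2.06, 0.46, 1.09, 0.86]]
0.5 [[-0.38, -0.17, 1.97, 0.32, 1.19, 1.01]]
0.75 [[-0.4, -0.09, 1.89, 0.2, 1.3, 1.13]]
1.0 [[-0.41, 0.0, 1.8, 0.09, 1.41, 1.23]]
0.0 [[-0.41, 0.0, 1.8, 0.09, 1.41, 1.23]]
0.25 [[-0.52, 0.07, 1.75, 0.04, 1.43, 1.17]]
0.5 [[-0.61, 0.16, 1.69, -0.02, 1.45, 1.12]]
0.75 [[-0.69, 0.26, 1.6, -0.07, 1.47, 1.09]]
1.0 [[-0.76, 0.38, 1.5, -0.13, 1.5, 1.06]]
0.0 [[-0.76, 0.38, 1.5, -0.13, 1.5, 1.06]]
0.5 [[-0.76, 0.46, 1.56, -0.14, 1.35, 1.08]]
1.0 [[-0.76, 0.58, 1.59, -0.14, 1.2, 1.1]]
```

```bash
python3 -m crank '[[-0.01,0.09,-0.12,-0.025,-0.065,0.044,0.8],[-0.025,0.18,-0.24,-0.05,-0.13,0.088,0.9],[-0.04,0.28,-0.36,-0.077,-0.2,0.13,1],[-0.05,0.37,-0.47,-0.1,-0.265,0.175,1],[-0.06,0.46,-0.59,-0.13,-0.33,0.22,1],[-0.08,0.56,-0.71,-0.158,-0.411,0.274,1],[-0.08,0.56,-0.71,-0.158,-0.411,0.274,1]]';  python3 - <<'E'
from plan import *
j=(.5028,-.3939,-.223); c=cur(); g=pick(j,.19); print(c[0])
w2=(np.array([.54,-.09,.26]),mid(c,g,.75)[1]); print(rel(*w2))
E
```

```text
time: 35.0
eef_pos: [0.5615, 0.0496, 0.2705]
tcp_rot: [0.94, 0.127, 0.279, -0.147]
contact_force: [-0.4, -0.0, 1.4]
opening: 0.998
[0.56154383 0.04964954 0.27054461]
(array([-0.3017,  0.8289, -0.3379]), array([-0.1453, -0.3776,  0.2509]))
```

```bash
python3 -m crank '[[-0.05,0.14,-0.056,-0.024,-0.063,0.042,1],[-0.1,0.28,-0.11,-0.048,-0.126,0.084,1],[-0.15,0.41,-0.17,-0.073,-0.19,0.125,1],[-0.2,0.55,-0.22,-0.097,-0.25,0.167,1],[-0.25,0.69,-0.28,-0.12,-0.315,0.21,1],[-0.3,0.83,-0.338,-0.145,-0.378,0.25,1],[-0.3,0.83,-0.338,-0.145,-0.378,0.25,1]]';  python3 - <<'E'
from plan import *
j=(.5028,-.3939,-.223); c=cur(); g=pick(j,.19); print(c[0])
for u in(.5,1): print(rel(*mid(c,g,u)))
E
```

```text
time: 35.7
eef_pos: [0.5387, -0.0887, 0.2546]
tcp_rot: [0.997, -0.049, -0.03, -0.052]
contact_force: [0.2, 0.3, -0.0]
opening: 1.001
[ 0.53867792 -0.08865155  0.25464161]
(array([0.0134, 1.0411, 0.0832]), array([-0.0256, -0.0602,  0.0434]))
(array([0.0268, 2.0823, 0.1664]), array([-0.0512, -0.1204,  0.0869]))
```

```bash
python3 -m crank '[[0,0.3,0.02,-0.02,-0.04,0.03,1],[0,0.6,0.04,-0.04,-0.08,0.06,1],[0.01,0.85,0.06,-0.051,-0.12,0.087,1],[0.013,1,0.08,-0.051,-0.12,0.087,1],[0.013,1,0.08,-0.051,-0.12,0.087,1]]';  python3 - <<'E'
from plan import *
j=(.5028,-.3939,-.223); c=cur(); g=pick(j,.15); print(c[0])
for u in(.9,1): print(rel(*mid(c,g,u)))
E
```

```text
time: 36.2
eef_pos: [0.5232, -0.2362, 0.2281]
tcp_rot: [0.985, -0.111, -0.128, -0.016]
contact_force: [0.3, 0.4, 0.9]
opening: 1.001
[ 0.52320479 -0.23620053  0.22809868]
(array([0.2375, 0.9506, 0.3702]), array([-0.0016, -0.0015, -0.0007]))
(array([0.2639, 1.0562, 0.4114]), array([-0.0018, -0.0016, -0.0008]))
```

```bash
python3 -m crank '[[0.07,0.28,0.1,0,0,0,1],[0.14,0.56,0.2,0,0,0,1],[0.2,0.8,0.3,0,0,0,1],[0.26,1,0.41,-0.002,-0.002,0,1],[0.26,1,0.41,-0.002,-0.002,0,1],[0.26,1,0.41,-0.002,-0.002,0,1]]'; python3 jarloc.py d_ side >/dev/null; python3 - <<'E'
from heldchk import *
j=(.5028,-.3939,-.223)
for u in(.06,0): print(rel(*pick(j,u)))
a=cam('side'); overlay(a,np.array([j[0],j[1],.023]),Rpick(j[2]),'o_s3.png',(260,110,340,190),7)
b=cam('top'); overlay(b,np.array([j[0],j[1],.023]),Rpick(j[2]),'o_t3.png',(340,195,420,265),7)
E
```

```text
time: 36.8
eef_pos: [0.5124, -0.3855, 0.1616]
tcp_rot: [0.985, -0.111, -0.129, -0.013]
contact_force: [0.7, 0.1, 0.6]
opening: 1.004
(array([0.1534, 0.0667, 0.6197]), array([ 0.0031, -0.0029, -0.0003]))
(array([0.2552, 0.0648, 1.0065]), array([ 0.0031, -0.0029, -0.0003]))
```

View pics/o_s3.png

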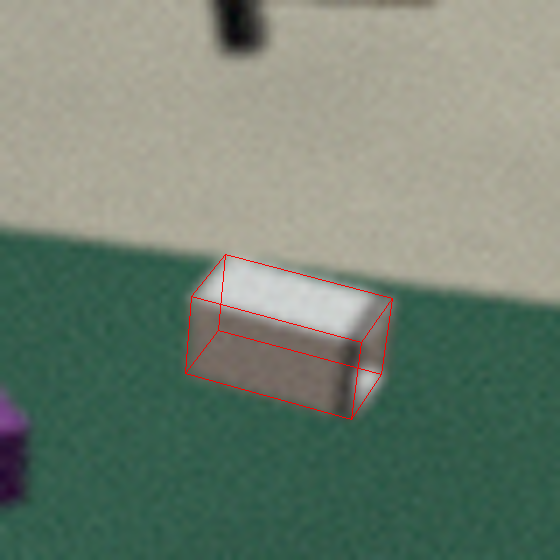

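View pics/o_t3.png

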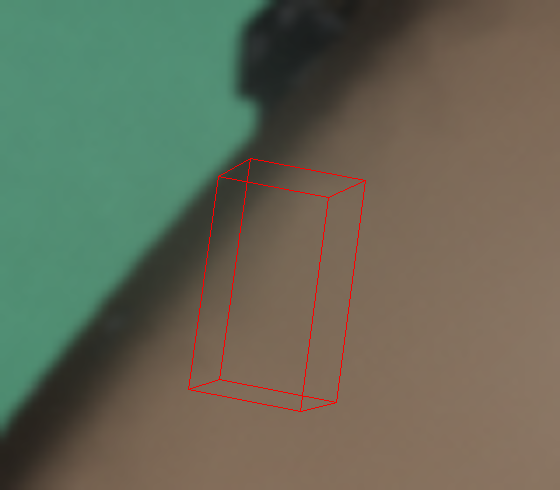

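```bash
python3 -m crank '[[0.05,0.065,0.2,0.003,-0.003,0,1],[0.1,0.065,0.4,0.003,-0.003,0,1],[0.15,0.065,0.6,0.003,-0.003,0,1],[0.19,0.065,0.75,0.003,-0.003,0,1],[0.23,0.065,0.9,0.003,-0.003,0,1],[0.253,0.065,1,0.003,-0.003,0,1],[0.253,0.065,1,0.003,-0.003,0,1],[0.253,0.065,1,0.003,-0.003,0,1]]'; python3 - <<'E'
from plan import *
print(rel(*pick((.5028,-.3939,-.223))))
E
```

```text
time: 37.8
eef_pos: [0.5095, -0.3976, 0.0094]
tcp_rot: [0.985, -0.111, -0.13, -0.014]
contact_force: [-0.6, 0.8, -0.6]
opening: 1.0
(array([ 0.0015, -0.0143,  0.0096]), array([ 0.0011,  0.0002, -0.0016]))
```

```bash
python3 -m crank '[[0,-0.014,0.006,0,0,0,0.8],[0,-0.014,0.006,0,0,0,0.6],[0,-0.014,0.006,0,0,0,0.4],[0,-0.014,0.006,0,0,0,0.2],[0,-0.014,0.006,0,0,0,0.2],[0,-0.014,0.006,0,0,0,0.2],[0,-0.014,0.006,0,0,0,0.2]]' 40; python3 - <<'E'
from heldchk import *
j=(.5028,-.3939,-.223); s=st(); print(rel(*pick(j,0)),s['contact_force'])
T=jar_in_tool(s['eef_pos'],s['tcp_rot'],j); print(T[0]); T[0][1]=0; pickle.dump(T,open('T.pkl','wb'))
E
python3 -m crank '[[-0.05,0,-0.2,0,0,0,0.2],[-0.1,0,-0.4,0,0,0,0.2],[-0.16,0,-0.6,0,0,0,0.2],[-0.25,0,-0.9,0,0,0,0.2],[-0.25,0,-0.9,0,0,0,0.2]]';  python3 - <<'E'
from heldchk import *
T=pickle.load(open('T.pkl','rb')); c=cur()
a=cam('side'); overlay(a,c[0]+c[1].apply(T[0]),c[1]*T[1],'o_s4.png',(250,80,340,170),6)
for ph in(30,45,60,75):
  g=tool_for('B',T,.13,ph); print(ph,[q.round(2).tolist() for u in(0,.11) for q in ik(*tool_for('B',T,u,ph))])
g=tool_for('B',T,.13,60)
w1=(np.array([.56,-.26,.26]),mid(c,g,.5)[1]); print(rel(*w1)); path(c,w1,3)
w2=(np.array([.575,-.13,.275]),mid(c,g,.8)[1]); path(w1,w2,3)
w3=(np.array([.585,-.03,.275]),mid(c,g,1)[1]); path(w2,w3,3)
path(w3,g,3)
E
```

```text
time: 38.5
eef_pos: [0.5099, -0.3963, 0.009]
tcp_rot: [0.985, -0.112, -0.129, -0.013]
contact_force: [0.7, -1.5, 5.6]
opening: 0.523
(array([-0.0003, -0.005 ,  0.0074]), array([ 0.0014, -0.0005, -0.0021])) [ 0.70677949 -1.46474705  5.64882674]
[-0.01085066 -0.00068249 -0.0115973 ]
time: 39.0
eef_pos: [0.5108, -0.3978, 0.1552]
tcp_rot: [0.986, -0.112, -0.126, -0.01]
contact_force: [0.5, -0.1, 0.3]
opening: 0.526
30 [[-0.47, 0.07, 2.44, 1.9, 1.02, -0.95], [-0.47, -0.22, 2.42, 1.7, 0.95, -0.59]]
45 [[-0.54, 0.17, 2.32, 1.61, 1.21, -0.89], [-0.54, -0.08, 2.3, 1.51, 1.22, -0.6]]
60 [[-0.55, 0.29, 2.17, 1.38, 1.39, -0.87], [-0.55, 0.06, 2.16, 1.35, 1.44, -0.64]]
75 [[-0.53, 0.4, 2.02, 1.2, 1.55, -0.87], [-0.53, 0.2, 2.0, 1.2, 1.63, -0.68]]
(array([-0.0652, -0.9589, -0.7346]), array([ 0.224 ,  0.4262, -0.3816]))
0.0 [[-0.76, 0.41, 1.53, -0.14, 1.42, 1.07]]
0.33 [[-0.79, 0.26, 1.64, 0.09, 1.35, 0.8]]
0.67 [[-0.82, 0.16, 1.72, 0.34, 1.33, 0.51]]
1.0 [[-0.85, 0.09, 1.78, 0.59, 1.38, 0.23]]
0.0 [[-0.85, 0.09, 1.78, 0.59, 1.38, 0.23]]
0.33 [[-0.85, 0.06, 1.86, 0.74, 1.4, 0.06]]
0.67 [[-0.84, 0.04, 1.92, 0.88, 1.43, -0.11]]
1.0 [[-0.82, 0.04, 1.97, 1.01, 1.48, -0.28]]
0.0 [[-0.82, 0.04, 1.97, 1.01, 1.48, -0.28]]
0.33 [[-0.79, 0.05, 2.01, 1.1, 1.51, -0.39]]
0.67 [[-0.76, 0.08, 2.04, 1.18, 1.54, -0.5]]
1.0 [[-0.72, 0.1, 2.05, 1.25, 1.58, -0.61]]
0.0 [[-0.72, 0.1, 2.05, 1.25, 1.58, -0.61]]
0.33 [[-0.67, 0.08, 2.09, 1.28, 1.54, -0.61]]
0.67 [[-0.61, 0.05, 2.12, 1.31, 1.49, -0.6]]
1.0 [[-0.55, 0.03, 2.15, 1.34, 1.44, -0.6]]
```

View pics/o_s4.png

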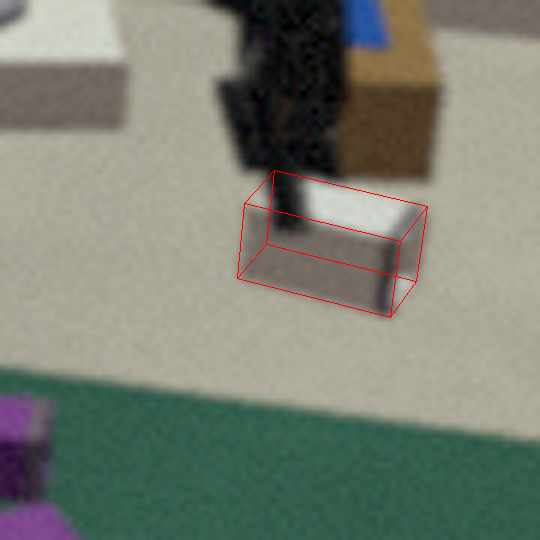

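```bash
python3 -m crank '[[-0.01,-0.13,-0.1,0.03,0.06,-0.053,0.2],[-0.02,-0.26,-0.2,0.06,0.12,-0.106,0.2],[-0.03,-0.4,-0.3,0.092,0.177,-0.16,0.2],[-0.04,-0.53,-0.4,0.122,0.236,-0.21,0.2],[-0.05,-0.67,-0.51,0.155,0.295,-0.265,0.2],[-0.058,-0.8,-0.62,0.187,0.355,-0.318,0.2],[-0.065,-0.95,-0.73,0.224,0.426,-0.381,0.2],[-0.065,-0.95,-0.73,0.224,0.426,-0.381,0.2]]'; python3 - <<'E'
from heldchk import *
T=pickle.load(open('T.pkl','rb')); c=cur(); g=tool_for('B',T,.13,60); print(c[0],st()['qpos'])
w2=(np.array([.575,-.13,.275]),mid(c,g,.6)[1]); print(rel(*w2))
E
```

```text
time: 39.85
eef_pos: [0.5574, -0.2593, 0.254]
tcp_rot: [0.945, 0.157, 0.224, -0.182]
contact_force: [0.2, -0.7, -1.0]
opening: 0.522
[ 0.55744996 -0.25931033  0.25397643] [-0.85662905  0.09869127  1.78882865  0.59120772  1.37972112  0.23115687]
(array([ 0.3528, -0.7564,  0.2827]), array([ 0.1335,  0.2546, -0.2324]))
```

```bash
python3 -m crank '[[0.06,-0.126,0.047,0.022,0.042,-0.039,0.2],[0.12,-0.25,0.094,0.044,0.085,-0.077,0.2],[0.176,-0.38,0.14,0.067,0.127,-0.116,0.2],[0.235,-0.5,0.19,0.089,0.17,-0.155,0.2],[0.294,-0.63,0.235,0.11,0.21,-0.194,0.2],[0.353,-0.756,0.283,0.1335,0.2546,-0.232,0.2],[0.353,-0.756,0.283,0.1335,0.2546,-0.232,0.2]]'; python3 - <<'E'
from heldchk import *
T=pickle.load(open('T.pkl','rb')); c=cur(); g=tool_for('B',T,.12,60); print(c[0],st()['qpos'])
w2=(np.array([.585,-.03,.27]),mid(c,g,1)[1]); print(rel(*w2))
E
```

```text
time: 40.55
eef_pos: [0.5747, -0.1292, 0.272]
tcp_rot: [0.815, 0.307, 0.414, -0.265]
contact_force: [-1.4, -0.4, -1.0]
opening: 0.525
[ 0.57468326 -0.12918658  0.27199526] [-0.82112032  0.0498282   1.9731276   1.00813767  1.48193918 -0.26816083]
(array([ 0.2069, -0.3922,  0.4955]), array([ 0.0871,  0.1716, -0.1589]))
```

```bash
python3 -m crank '[[0.05,-0.1,0.12,0.022,0.043,-0.04,0.2],[0.1,-0.2,0.25,0.044,0.086,-0.08,0.2],[0.155,-0.3,0.37,0.065,0.13,-0.12,0.2],[0.207,-0.392,0.495,0.087,0.172,-0.159,0.2],[0.207,-0.392,0.495,0.087,0.172,-0.159,0.2]]'; python3 tgt.py B .11 60
```

```text
time: 41.05
eef_pos: [0.5855, -0.0301, 0.2704]
tcp_rot: [0.688, 0.396, 0.527, -0.304]
contact_force: [-0.3, 0.6, -0.6]
opening: 0.521
jar [ 0.5785 -0.0423  0.2629] [-2.0e-04  1.4e-03  1.0e+00] F [-0.3  0.6 -0.6]
0.11 (array([-1.000e-04, -3.233e-01,  5.904e-01]), array([-0.0006,  0.0007,  0.0008]))
```

```bash
python3 -m crank '[[0,-0.1,0.2,0,0,0,0.2],[0,-0.2,0.4,0,0,0,0.2],[0,-0.323,0.59,0,0,0,0.2],[0,-0.323,0.59,0,0,0,0.2],[0,-0.323,0.59,0,0,0,0.2]]'; python3 tgt.py B .06,.01 60; python3 - <<'E'
from heldchk import *
T=pickle.load(open('T.pkl','rb')); c=cur(); Pj=c[0]+c[1].apply(T[0]); Rj=c[1]*T[1]
a=cam('side');b=cam('top')
overlay(a,Pj,Rj,'o_s.png',(200,160,280,250),6); overlay(b,Pj,Rj,'o_t.png',(165,165,245,235),7)
E
```

```text
time: 41.55
eef_pos: [0.5881, 0.0659, 0.251]
tcp_rot: [0.687, 0.397, 0.529, -0.301]
contact_force: [0.7, -0.2, -0.6]
opening: 0.526
jar [0.5811 0.0538 0.2435] [-0.0072  0.0052  1.    ] F [ 0.7 -0.2 -0.6]
0.06 (array([-0.3425, -0.0193,  0.0995]), array([0.0022, 0.0005, 0.0052]))
0.01 (array([-0.6645, -0.0214,  0.1858]), array([0.0022, 0.0005, 0.0052]))
```

View pics/o_s.png

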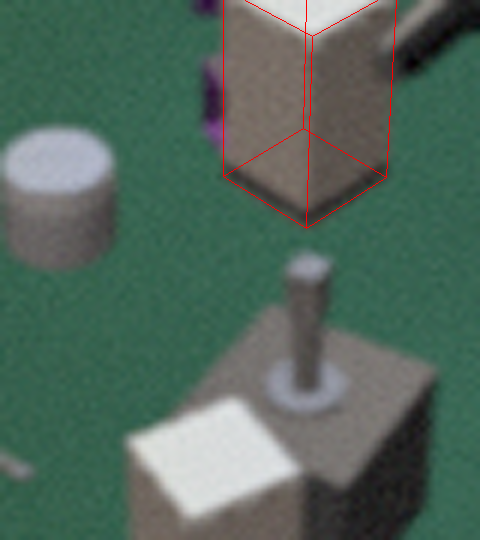

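View pics/o_t.png

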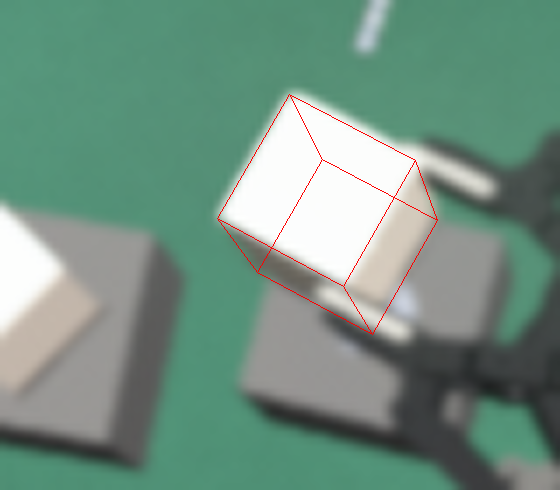

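Matches well. Lower.

```bash
python3 -m crank '[[-0.08,-0.019,0.02,0.002,0,0.005,0.2],[-0.16,-0.019,0.045,0.002,0,0.005,0.2],[-0.24,-0.019,0.07,0.002,0,0.005,0.2],[-0.3,-0.019,0.088,0.002,0,0.005,0.2],[-0.34,-0.019,0.0995,0.002,0,0.005,0.2],[-0.34,-0.019,0.0995,0.002,0,0.005,0.2]]'; python3 tgt.py B .06,.01 60
```

```text
time: 42.25
eef_pos: [0.5859, 0.0691, 0.1964]
tcp_rot: [0.688, 0.394, 0.528, -0.305]
contact_force: [-0.2, 0.3, -1.5]
opening: 0.529
jar [0.5789 0.057  0.1889] [ 5.0e-04 -1.9e-03  1.0e+00] F [-0.2  0.3 -1.5]
0.06 (array([ 0.0059,  0.0058, -0.0049]), array([-0.0004, -0.0009, -0.0008]))
0.01 (array([-0.3163,  0.0071,  0.0807]), array([-0.0004, -0.0009, -0.0008]))
```

```bash
python3 -m crank '[[-0.05,0.006,0.01,0,-0.001,-0.001,0.2],[-0.1,0.006,0.023,0,-0.001,-0.001,0.2],[-0.16,0.006,0.04,0,-0.001,-0.001,0.2],[-0.22,0.006,0.055,0,-0.001,-0.001,0.2],[-0.27,0.007,0.068,0,-0.001,-0.001,0.2],[-0.316,0.007,0.081,0,-0.001,-0.001,0.2],[-0.316,0.007,0.081,0,-0.001,-0.001,0.2]]'; python3 tgt.py B .0,-.002 60
```

```text
time: 42.95
eef_pos: [0.5865, 0.0682, 0.1476]
tcp_rot: [0.688, 0.395, 0.527, -0.305]
contact_force: [-0.5, -0.0, -0.3]
opening: 0.524
jar [0.5795 0.0561 0.1402] [-4.e-04  6.e-04  1.e+00] F [-0.5 -0.  -0.3]
0.0 (array([-0.0655,  0.    ,  0.017 ]), array([-0.0004,  0.0002,  0.0005]))
-0.002 (array([-0.0784,  0.    ,  0.0205]), array([-0.0004,  0.0002,  0.0005]))
```

```bash
python3 -m crank '[[-0.02,0,0.005,0,0,0,0.2],[-0.04,0,0.01,0,0,0,0.2],[-0.06,0,0.015,0,0,0,0.2],[-0.075,0,0.019,0,0,0,0.2],[-0.075,0,0.019,0,0,0,0.2]]'; python3 tgt.py B -.002 60;  python3 - <<'E'
from heldchk import *
c=cur()
save(cam('side'),'s21.png',5,(190,170,290,290))
for b in(.03,.06): print([q.round(2).tolist() for u in(0,.1) for q in ik(c[0]+c[1].apply([u,0,-b]),c[1])])
E
```

```text
time: 43.45
eef_pos: [0.5871, 0.0678, 0.1381]
tcp_rot: [0.687, 0.396, 0.529, -0.304]
contact_force: [-1.3, 0.8, 2.9]
opening: 0.525
jar [0.5801 0.0557 0.1306] [-3.9e-03  1.0e-04  1.0e+00] F [-1.3  0.8  2.9]
-0.002 (array([-0.017 , -0.0048,  0.0045]), array([-0.0002, -0.0012,  0.0023]))
[[-0.62, 0.26, 2.18, 1.33, 1.43, -0.87], [-0.56, 0.07, 2.16, 1.34, 1.44, -0.65]]
[[-0.68, 0.24, 2.19, 1.29, 1.47, -0.86], [-0.62, 0.05, 2.17, 1.31, 1.49, -0.65]]
```

View pics/s21.png

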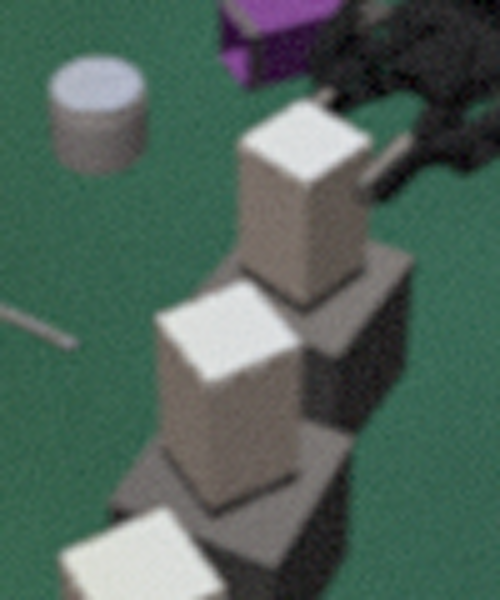

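Release and withdraw straight back along the tool.

```bash
python3 -m crank '[[-0.005,0,0,0,0,0,0.5],[-0.005,0,0,0,0,0,0.75],[-0.005,0,0,0,0,0,0.75],[-0.005,0,0,0,0,0,0.75],[0,0,-0.1,0,0,0,0.75],[0,0,-0.25,0,0,0,0.75],[0,0,-0.4,0,0,0,0.75],[0.1,0,-0.6,0,0,0,0.75],[0.3,0,-0.7,0,0,0,0.75],[0.5,0,-0.7,0,0,0,0.75],[0.5,0,-0.7,0,0,0,0.75]]'; python3 -m crank '[[0,0.3,-0.2,0,0,0,0.75],[0,0.6,-0.3,0,0,0,0.75],[0,0.6,-0.3,0,0,0,0.75]]'; python3 - <<'E'
from heldchk import *
a=cam('side');b=cam('top');save(a,'f_s.png',4,(170,150,310,300));save(b,'f_t.png',4,(80,150,250,270)); save(b,'f_t0.png',1.5)
print(st()['qpos'])
E
```

```text
time: 44.6
eef_pos: [0.5472, -0.0043, 0.2408]
tcp_rot: [0.686, 0.398, 0.529, -0.301]
contact_force: [0.5, -0.6, -0.0]
opening: 0.75
time: 44.9
eef_pos: [0.6047, -0.0902, 0.2482]
tcp_rot: [0.688, 0.395, 0.529, -0.302]
contact_force: [-0.7, -0.1, 1.5]
opening: 0.75
[-0.77321016  0.23834919  1.95962846  1.2148131   1.61085931 -0.66542709]
```

View pics/f_s.png

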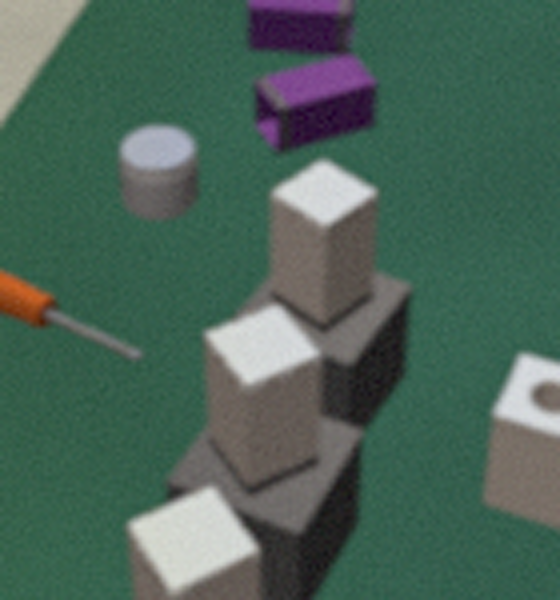

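View pics/f_t.png

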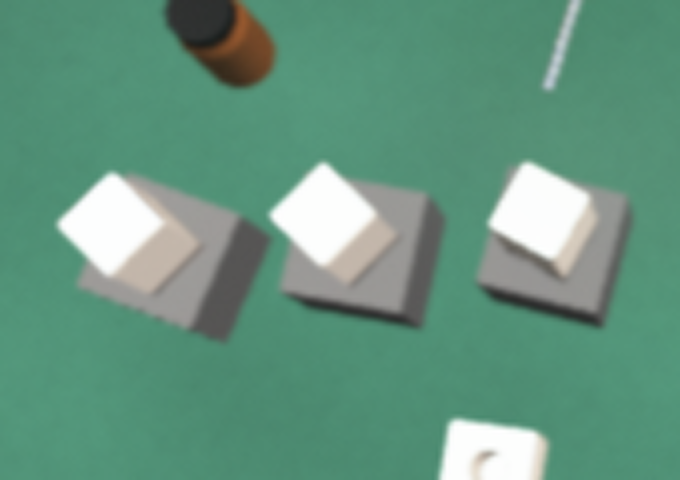

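View pics/f_t0.png

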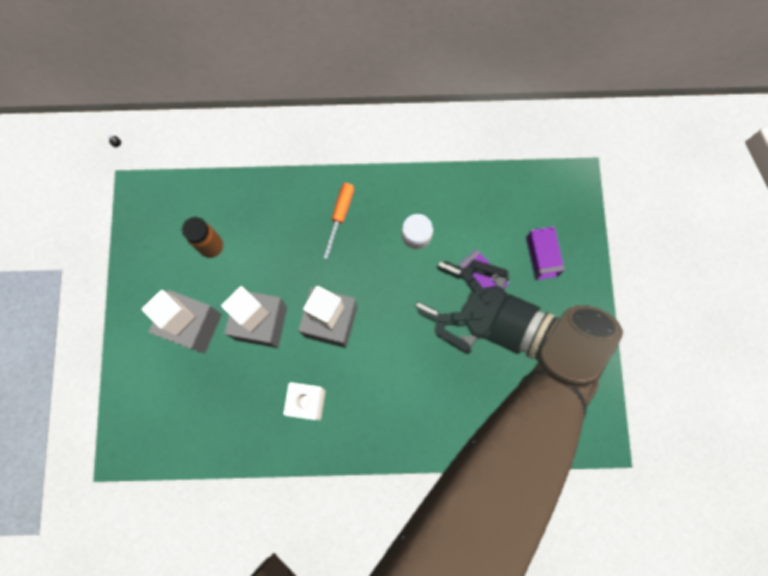

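```bash
python3 - <<'E'
from heldchk import *
a=cam('side');b=cam('top')
for n,p,bx in(('side',a,(190,180,280,340)),('top',b,(85,175,240,245))):
    sc=3.7 if n=='side' else 5
    im=cv2.resize(p['pixels'][bx[1]:bx[3],bx[0]:bx[2],::-1],None,fx=sc,fy=sc,interpolation=cv2.INTER_CUBIC)
    C=np.array([[x,y,z] for x in(-.045,.045) for y in(-.023,.023) for z in(-.023,.023)])
    for k,ph in(('A',45),('W',45),('B',60)):
        x,y=decks[k]; uv=((proj(p,Rplace(np.radians(ph)).apply(C)+[x,y,.130])-[bx[0],bx[1]]+.5)*sc-.5).astype(int)
        for i in range(8):
            for bb in(1,2,4):
                if not i&bb: cv2.line(im,tuple(map(int,uv[i])),tuple(map(int,uv[i|bb])),(0,0,255),1)
    cv2.imwrite(f'pics/fin_{n}.png',im)
E
```

```text
(no output)
```

View pics/fin_side.png

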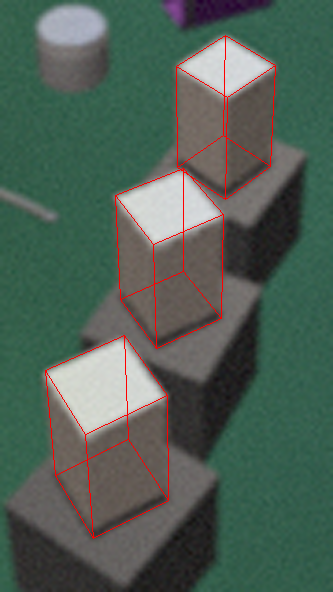

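View pics/fin_top.png

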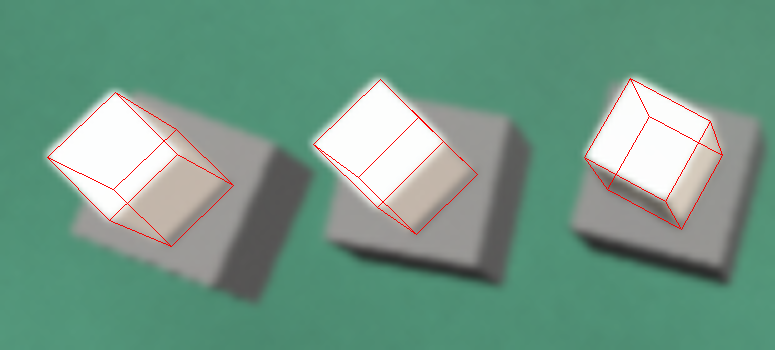

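All three jars match the ideal seated poses within about a pixel in both views. The arm is well clear, so I am handing in.

```bash
python3 - <<'E'
from h import *
print(ticket.sign_off())
E
```

```text
the job is handed in; nothing more can be done
None
```

The peg is screwed into the empty station and all three jars are upside down on pegs, one of them on the new peg. The job was handed in at about 45 s of robot time, and no verdict came back.

- **Peg:** I lowered it straight into the well until it rested on the thread, then turned it clockwise about 200° in total. It stopped going down after roughly 150°. The last 50° gave no further descent at about 10 N, which I took as home. The picture after release showed the collar on the deck and the head upright, lining up with the neighbouring peg.
- **Jars:** One jar (jar1) had been knocked a few centimetres before I picked anything up, so I located it again first. I lowered each jar until I felt light deck contact, 5 N at most. In the last pictures all three match the ideal seated position to about a pixel (2–3 mm) in both views.
- **Other things:** The bottle, tin, screwdriver and purple look-alikes show no visible movement, and the gripper was well clear at the end.

**Doubts:**
- **Joint reading:** Backing away from the first jar, joint 3 read 2.4826 against the listed limit of 2.48. It may only be rounding, since the controller itself did not stop or complain. I kept later moves away from that limit.
- **Peg depth:** The peg being home is inferred from the stopped descent and the pictures, because its depth could not be read directly.

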